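# Fish the draughts caddy out of the gap between the planters

### The job

The little draughts caddy has fallen into the narrow gap between the two planters, part of it under the wooden slat: take the bent rod from its stand, hook the caddy by its blue wire loop, draw it clear of the slat and lift it out. Set it down gently, upright and fully on the draughts board, then hang the rod back in the fork of its stand, let go, and do not touch the caddy with the gripper or shift the other things on the ledge.

Things in the scene. Friction and masses are not known exactly. Their poses are not given: they have to be found in the camera images.
- planter: Two yellow concrete troughs with low plants, one fixed piece 260 (x) by 174 mm (y), origin under its centre. Between them a gap along x: 54 mm wide, 200 mm long (x +-100 mm), 115 mm deep down to the ledge (z=0), closed at both ends by kerbs. A 12 mm slat lies across the top from x = +55 to +130 mm (z 115 to 127), so the gap is open above only for x -100 to +55 mm. Plants are only looks.
- slat_edge (a point): Middle of the slat's lower edge on the robot's side: planter x = +55 mm, y = 0, z = 115 mm. Axes as the planter.
- caddy: Wooden tray 80 (x) by 40 (y) by 20 mm, two draughts pieces fixed in it (tops 22 mm up), 0.11 to 0.23 kg, origin under its centre, z up. A rigid blue loop of 6 mm wire stands across its middle in its y-z plane. It rests upright on the floor of the gap, x roughly along the gap, the loop just short of the slat, the +x part of the tray under it.
- caddy_loop (a point): Centre line of the loop's top bar (along y), 57 mm above the caddy's underside; axes as the caddy. Clear window under the loop: 22 to 54 mm above the underside, about 26 mm wide, narrowing above 42 mm to 12 mm at the top. Lifted by it the caddy hangs and swings freely; a level hook slides out of the loop, a hook with its tip raised holds it.
- rod: L-shaped steel rod, 8 mm thick, 0.13 kg. Origin at the elbow, on the centre line. z runs up the shank; x along the foot, at a right angle, ending 59 mm from the origin. Shank bare from z = 0 to 125 mm, then a black disc (40 mm across, to z = 131), then the handle. At the start it hangs upright on its stand, the disc on the fork, the foot along the stand's +x.
- rod_grip (a point): Centre of the rod's orange square handle (24 by 24 mm, faces along the rod's x and y, from z = 131 to 211 mm), 171 mm above the elbow; axes as the rod.
- rod_tip (a point): Centre of the round end of the rod's foot, 55 mm from the elbow; axes as the rod.
- stand: Fixed rod stand, origin on the ledge under the place where the rod hangs. Base 130 by 90 by 12 mm; a post 155 mm high, 50 mm wide at x -50 to -30 mm; from it two prongs, 14 mm wide, 12 mm thick, run to x = +40 mm, tops 155 mm up, with an 18 mm slot between (y +-9 mm), open towards +x, above and below. The rod hangs with its shank at x about 0, elbow 30 mm above the ledge.
- fork (a point): Point midway between the prongs at the height of their tops (155 mm), where the rod's shank passes when it hangs; axes as the stand.
- board: Draughts board, dark wood with light squares, 180 by 180 by 12 mm, fixed. Origin at the centre of its underside; top 12 mm up.
- dice_cup: Bystander: red plastic dice cup, 80 mm across, 100 mm tall, origin under its centre. Leave alone.
- cap_bowl: Bystander: white ceramic bowl with bottle caps, 140 mm across, 50 mm tall, origin under its centre. Leave alone.
- bell: Bystander: steel desk bell with a plunger, 84 mm across, 58 mm tall, origin under its centre. Leave alone.
- man_a: Bystander: loose dark draughts piece, 40 mm across, 10 mm thick, origin under its centre. Leave alone.
- man_b: Bystander: loose light draughts piece, 40 mm across, 10 mm thick, origin under its centre. Leave alone.
Things that resemble listed ones, but are neither listed nor needed, are in the scene too. Several things look just like the stand: the one meant starts farthest from the robot's base.

How it is judged (in metres and radians):
On the way:
1. the caddy hangs on the rod, lifted clear out of the gap (height (world z) of caddy above 0.128 m and contact force between rod and caddy above 0.4 N), for 0.2 s.
At the end, for the whole second after the job is handed in: The caddy stands still and upright (within 0.1 rad) on the draughts board, its centre within 70 mm of the board's centre along each side; the rod hangs still in the fork of its stand (shank in the slot, disc on the prongs, within 0.15 rad of upright); the caddy may face any way (x of caddy in the frame of board between -0.07 and 0.07 m and y of caddy in the frame of board between -0.07 and 0.07 m and z of caddy in the frame of board between 0.009 and 0.017 m and angle between caddy's own z axis and vertical below 0.1 rad and linear speed of caddy below 0.02 m/s and x of rod in the frame of stand between -0.02 and 0.035 m and y of rod in the frame of stand between -0.012 and 0.012 m and z of rod in the frame of stand between 0.024 and 0.036 m and angle between rod's own z axis and vertical below 0.15 rad and linear speed of rod below 0.03 m/s); the robot touches nothing.
It fails at once if the gripper or arm touches the caddy (contact force between any of the fingers, the arm and caddy above 1 N).
It fails at once if the caddy is dropped or pressed hard on the board (over 25 N) (contact force between caddy and board above 25 N).
It fails at once if a bystander is shifted by more than 30 mm (distance of any of dice_cup, cap_bowl, bell, man_a, man_b from where it was at the start of the episode above 0.03 m).
It also fails if it takes over 72 s, if anything falls off the work surface, if the arm or the gripper's body presses on something with over 40 N, if the wrist force passes 120 N, or if a joint passes its speed limit or range.

### The arm

A 6-joint arm with a two-finger parallel gripper is mounted at the origin on the work surface. World frame = base frame: x ahead of the robot, y to its left, z up, the work surface at z = 0. Lengths are in m, angles in degrees, forces in N, time in s.
With the tool pointing down it reaches from about 0.375 to 0.9 m from the base axis. Payload 3.1 kg.
Tool frame: the origin (TCP) lies on the centre line of the jaws, within the pads' length; the fingertips stand 25 mm ahead of it and the grasp point (between the pads) lies 6 mm ahead of it; z points along the fingers, y is the line along which they close (so a half turn about z gives the same grasp; the last joint's range is limited). The gripper opens to 87 mm and grips with 3 to 60 N. Pads are 19 mm wide; open, the fingers measure 117 mm over their backs; the gripper's body (75 mm by 190 mm) begins 51 mm behind the grasp point.
Start: joints at [63.856, 30.224, 82.088, -0, 67.689, -10.227], TCP at [0.171, 0.601, 0.248] pointing down, gripper open.
Joint ranges: [-176.69, 176.69], [-43.24, 126.21], [12.49, 139.97], [-82, 262], [0, 151.66], [-163.58, 163.58]. Speed limits (degrees/s): [159.86, 159.86, 180, 180, 180, 180].

### API

Orientations are given as a 3x3 rotation matrix whose columns are the frame's x, y, z axes.
In Python, from rig import * gives the robot as it stands.
- The arm moves only by the tool step_arm, never from a script. Its argument "steps" is a list of rows, each a list of 7 numbers: the shift along the tool's x, y, z normalised to -1 to 1, where 1 is 0.3 m, then the turn, a rotation vector about the tool's x, y, z normalised to -1 to 1, where 1 is 45 degrees, then the gripper's target within -1 to 1 (shut at 1, half-way at 0, fully open at -1). A call has 1 to 8 rows; each row is the pose to reach, as a shift and turn from the pose commanded when the call began, along the tool's axes at that moment; what a row does not reach only later rows make up. A row lasts 1/12 s, in which the tool goes at most 41.7 mm and 7.16 degrees, less where a joint would pass 70% of its speed; a pose out of reach is approached as far as the arm can. A call with a number of a shift or a turn outside -1 to 1 is refused whole. A call with a gripper value outside its range is refused whole. The fingers move at their own pace and stop on an object; the grip force is fixed at half the most. Time passes only in rows, so rows that repeat a pose let the fingers close. It gives the time, the measured TCP pose, the force, the opening and the grip force at its end, in the units of the state.
- read_state(): the state, without advancing time (a new reading comes with each control period).
- capture(name): name is "side" or "top" or "wrist"; returns a dict with "image" (420x560x3 uint8, red, green, blue), "vertical_fov" (degrees; the focal length in pixels is half the picture's height over the tangent of half this angle, whatever the lens; pixels are square), "cx", "cy" (the principal point, pixels), "world_from_camera" (4x4, takes a point from camera to world coordinates); the wrist camera has in their place "T_tool_cam" (4x4, takes a point from camera to tool coordinates, whose origin is the TCP and whose axes are the flange's). Camera axes: x right, y down, z forward; pixel columns grow to the right and rows downward; lengths in m; the calibration is good to about 2 mm. A picture is of the moment at which its call begins: read the wrist's pose just before it. There is no depth.
- hand_in(): hands the job in; it is judged then, once.
The state is a dict: "time_s": time; "joint_positions": joint angles; "qvel": joint speeds; "tau": joint torques, N m; "position": TCP position; "tcp_rot": TCP orientation; "force": force on the tool from outside, world axes, zero at the start; "moment": the same for the moment, N m; "opening": opening from 0.0 (shut) to 1.0 (fully open); "grasp_force": force on a finger pad.
Only numpy, scipy, OpenCV 4.12 (cv2) and the standard library are available. Lean on these libraries where they do the work, as an engineer would, in place of code of your own. Each camera call takes 0.05 s, during which the arm holds its last target. There are 200 camera calls.

## Working session

There is one attempt and no reset: what is moved stays moved. The work goes in short steps, Python scripts to look and compute and a tool call to move; the robot and the scene stay as the last step left them, time stands still between calls to the robot, and variables do not carry over. Pictures are saved under pics/ and viewed, at most 10 in all, crops included, and the job is handed in when it is done.

Besides the shell and the picture viewer there is one more tool, called after "Request:" by a JSON object that holds its "api" and its "payload", one argument or row to a line. step_arm: Moves the arm, as the interface text tells. Scaled input: -1 to 1 covers 0.3 m each way for a shift and 45 degrees each way for a turn. Its arguments: {"type":"object","properties":{"steps":{"type":"array"}},"required":["steps"]}

```bash
ls; mkdir -p pics
python3 - <<'E'
from rig import *
import cv2,numpy as np
for n in("top","side"):
    c=capture(n); cv2.imwrite(f"pics/{n}0.png",c["image"][:,:,::-1]); np.save(f"pics/{n}0.npy",c,allow_pickle=True)
    print(n,c["vertical_fov"],c["cx"],c["cy"],np.round(c["world_from_camera"],4).tolist())
s=read_state(); print(s["time_s"],s["position"],s["tcp_rot"],s["opening"])
E
```

```text
pics
top 49.08488389817429 279.8779557927209 220.3355512864355 [[-0.0065, -0.9844, 0.1758, 0.1899], [-0.9998, 0.0096, 0.017, -0.0058], [-0.0184, -0.1756, -0.9843, 1.6585], [0.0, 0.0, 0.0, 1.0]]
side 48.384895100582945 284.2758818220054 207.6406699961735 [[0.8572, -0.3969, 0.3282, -0.0368], [-0.5149, -0.6453, 0.5643, -0.8633], [-0.0121, -0.6527, -0.7575, 1.3273], [0.0, 0.0, 0.0, 1.0]]
0.1 [0.17109079 0.6004752  0.24667739] [[-9.61662559e-01  2.74234196e-01 -8.53198199e-04]
 [ 2.74235317e-01  9.61660997e-01 -1.76559929e-03]
 [ 3.36299729e-04 -1.93188781e-03 -9.99998077e-01]] 0.9983575052928096
```

View pics/top0.png

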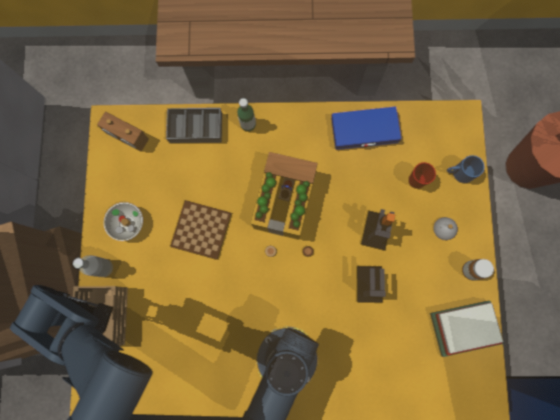

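View pics/side0.png

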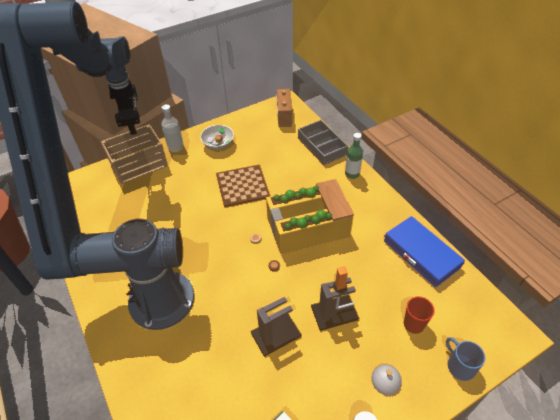

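The top view shows two candidates for the stand: one with an orange handle at (376,230) and an empty one at (371,284). Robot base is at about (288,370). The one at (376,230) is farther and holds the rod, so it's the one I want. Planter is at (285,195), with the slat at its far end (290,167). Board is at (201,230), men at (271,251) and (308,251), red cup at (423,176), bell at (446,229) and bowl at (124,222). I'll check this in a close crop.

```bash
python3 - <<'E'
import cv2
a=cv2.imread("pics/top0.png")[145:310,165:405]; b=cv2.imread("pics/side0.png")[175:355,205:370]
a=cv2.resize(a,None,fx=3.3,fy=3.3,interpolation=cv2.INTER_CUBIC)
cv2.imwrite("pics/top0c.png",a); print(a.shape)
E
cat > h.py <<'E'
from rig import *
import cv2,numpy as np
from scipy.spatial.transform import Rotation as R
def ray(c,u,v,T=None):
    T=np.array(c["world_from_camera"]) if T is None else T
    f=c["image"].shape[0]/2/np.tan(np.radians(c["vertical_fov"]/2))
    d=T[:3,:3]@np.array([(u-c["cx"])/f,(v-c["cy"])/f,1]); return T[:3,3],d
def atz(c,u,v,z,T=None):
    o,d=ray(c,u,v,T); return o+d*(z-o[2])/d[2]
def proj(c,P,T=None):
    T=np.array(c["world_from_camera"]) if T is None else T
    f=c["image"].shape[0]/2/np.tan(np.radians(c["vertical_fov"]/2))
    q=(np.atleast_2d(P)-T[:3,3])@T[:3,:3]; return q[:,:2]/q[:,2:]*f+[c["cx"],c["cy"]]
def tri(rays):
    A=0;b=0
    for o,d in rays:
        d=d/np.linalg.norm(d);M=np.eye(3)-np.outer(d,d);A=A+M;b=b+M@o
    return np.linalg.solve(A,b)
def load(n): return np.load(f"pics/{n}.npy",allow_pickle=True).item()
def wrist(name):
    s=read_state();c=capture("wrist");T=np.eye(4);T[:3,:3]=s["tcp_rot"];T[:3,3]=s["position"]
    c["world_from_camera"]=T@np.array(c["T_tool_cam"]);np.save(f"pics/{name}.npy",c,allow_pickle=True)
    cv2.imwrite(f"pics/{name}.png",c["image"][:,:,::-1]);return s,c
E
```

```text
(544, 792, 3)
```

View pics/top0c.png

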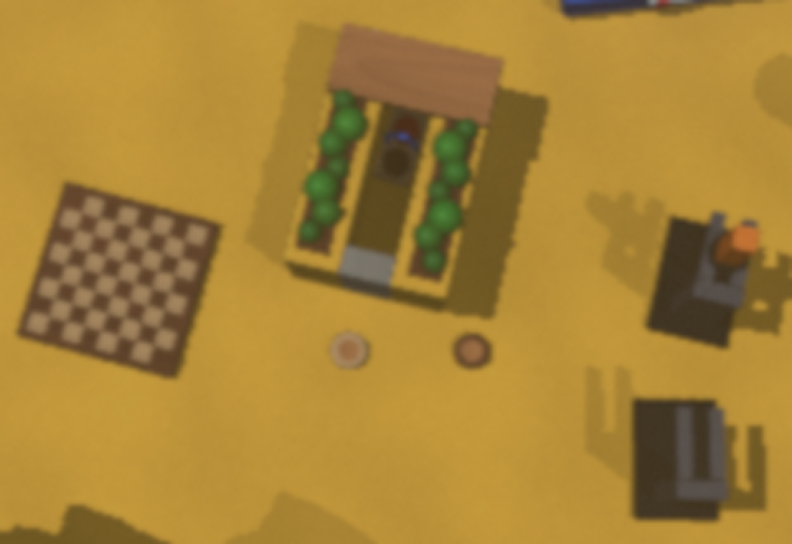

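Run:
```python
from h import *
c=load("top0");d=load("side0")
g=lambda u,v,z:atz(c,u/3.3+165,v/3.3+145,z)[:2]
b=np.array([g(*p,.012) for p in((65,183),(222,226),(177,378),(18,335))]);print("board",b.mean(0).round(3),b.round(3).tolist())
s=np.array([g(*p,.012) for p in((670,216),(648,328),(728,347))]);print("stand",((s[0]+s[2])/2).round(3),s.round(3).tolist())
e=s[0]-s[1];print("stand yaw",np.degrees(np.arctan2(e[1],e[0])))
p=np.array([g(*q,.127) for q in((343,24),(503,60),(488,125),(329,87))]);print("slat",p.round(3).tolist())
k=np.array([g(*q,.115) for q in((286,262),(447,298))]);print("near corners",k.round(3).tolist())
far=(p[0]+p[1])/2;near=k.mean(0);e=far-near;print("planter ctr",(far+near)/2,"yaw",np.degrees(np.arctan2(e[1],e[0])),np.linalg.norm(e))
print("loop",g(403,137,.06))
print("handle tri",tri([ray(c,745/3.3+165,238/3.3+145),ray(d,342,270)]), "handle z.236",g(745,238,.241))
for n,q in(("manlight",(349,350)),("mandark",(472,350))):print(n,g(*q,.01))
print("stand2",g(676,460,.012))
```

```text
board [0.452 0.308] [[0.562, 0.372], [0.511, 0.196], [0.343, 0.243], [0.392, 0.419]]
stand [ 0.445 -0.327] [[0.517, -0.298], [0.393, -0.27], [0.372, -0.355]]
stand yaw -13.090100565747894
slat [[0.704, 0.057], [0.663, -0.11], [0.593, -0.093], [0.636, 0.072]]
near corners [[0.452, 0.117], [0.413, -0.049]]
planter ctr [0.55809821 0.00379498] yaw -13.667632521334475 0.25780718873834574
loop [ 0.59794432 -0.00494482]
handle tri [ 0.45212849 -0.32898966  0.23778825] handle z.236 [ 0.44980192 -0.32754306]
manlight [0.37220453 0.05619102]
mandark [ 0.37106508 -0.07785892]
stand2 [ 0.25067196 -0.29412916]
```

```bash
cat >> h.py <<'E'
def Rt(yaw,tilt=0): return (R.from_euler("z",yaw,degrees=True)*R.from_euler("y",-tilt,degrees=True)).as_matrix()@np.diag([-1.,1,-1])
def plan(wps,s=None):
    """wps: (pos,yaw,tilt) targets; prints each as delta (norm. units) from the previous one, first from the measured pose"""
    s=s or read_state();P=np.array(s["position"]);Q=np.array(s["tcp_rot"])
    for p,y,t in wps:
        N=Rt(y,t);d=Q.T@(np.array(p)-P)/.3;r=R.from_matrix(Q.T@N).as_rotvec(degrees=True)/45
        print(d.round(3).tolist(),r.round(3).tolist(),"|d|mm",round(np.linalg.norm(d)*300),"deg",round(np.linalg.norm(r)*45,1));P,Q=np.array(p),N
E
python3 -c "
from h import *
plan([((.42,.42,.35),-13,0),((.5,.14,.35),-13,0),((.49,-.15,.35),-13,0),((.45,-.328,.35),-13,0)])"
```

```text
[-0.963, -0.352, -0.344] [-0.002, -0.0, -0.065] |d|mm 324 deg 2.9
[-0.47, -0.849, 0.0] [0.0, 0.0, 0.0] |d|mm 291 deg 0.0
[-0.185, -0.949, 0.0] [0.0, 0.0, 0.0] |d|mm 290 deg 0.0
[-0.004, -0.608, 0.0] [0.0, 0.0, 0.0] |d|mm 182 deg 0.0
```

Request:
{"api": "step_arm", "payload": {
  "steps": [
    [-0.96, -0.35, -0.34, 0, 0, -0.065, -1],
    [-0.96, -0.35, -0.34, 0, 0, -0.065, -1],
    [-0.96, -0.35, -0.34, 0, 0, -0.065, -1],
    [-0.96, -0.35, -0.34, 0, 0, -0.065, -1],
    [-0.96, -0.35, -0.34, 0, 0, -0.065, -1],
    [-0.96, -0.35, -0.34, 0, 0, -0.065, -1],
    [-0.96, -0.35, -0.34, 0, 0, -0.065, -1],
    [-0.96, -0.35, -0.34, 0, 0, -0.065, -1]
  ]
}}

```text
time_s: 0.77
position: [0.422, 0.419, 0.3504]
tcp_rot: [[-0.974, 0.226, 0.001], [0.226, 0.974, -0.0], [-0.001, -0.0, -1.0]]
force: [1.2, 0.5, -0.7]
opening: 1.001
grasp_force: 0.0
```

Request:
{"api": "step_arm", "payload": {
  "steps": [
    [-0.47, -0.85, 0, 0, 0, 0, -1],
    [-0.47, -0.85, 0, 0, 0, 0, -1],
    [-0.47, -0.85, 0, 0, 0, 0, -1],
    [-0.47, -0.85, 0, 0, 0, 0, -1],
    [-0.47, -0.85, 0, 0, 0, 0, -1],
    [-0.47, -0.85, 0, 0, 0, 0, -1],
    [-0.47, -0.85, 0, 0, 0, 0, -1],
    [-0.47, -0.85, 0, 0, 0, 0, -1]
  ]
}}

```text
time_s: 1.43
position: [0.5018, 0.1342, 0.3492]
tcp_rot: [[-0.973, 0.232, 0.001], [0.232, 0.973, -0.004], [-0.002, -0.004, -1.0]]
force: [0.1, 0.6, 0.2]
opening: 0.997
grasp_force: 0.0
```

```bash
python3 -c "
from h import *
s,c=wrist('w1');print(s['time_s'],s['position'],s['joint_positions']);print(np.array(c['T_tool_cam']).round(3).tolist(),c['vertical_fov'])
plan([((.49,-.15,.35),-13,0),((.45,-.328,.35),-13,0)],s)"
```

```text
1.4333 [0.50176406 0.1342183  0.34923176] [  2.76827067  15.60333171  89.27316645  -0.2477538   75.07749384
 -73.74522187]
[[0.002, -0.97, -0.242, 0.065], [1.0, 0.002, -0.001, 0.0], [0.001, -0.242, 0.97, -0.137], [0.0, 0.0, 0.0, 1.0]] 66.40908377622394
[-0.182, -0.931, 0.001] [-0.005, 0.002, -0.009] |d|mm 284 deg 0.5
[-0.004, -0.608, 0.0] [0.0, 0.0, 0.0] |d|mm 182 deg 0.0
```

View pics/w1.png

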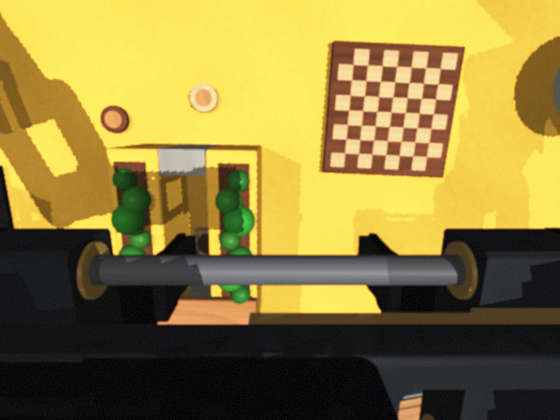

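The wrist picture shows the board with corners (333,42), (463,47), (443,177) and (323,172). The planter's near kerb spans (158–206, 149), its near-right corner is (260,148), and the caddy is half hidden at (205,243).

```bash
python3 -c "
from h import *
c=load('w1')
b=np.array([atz(c,*p,.012)[:2] for p in((333,42),(463,47),(443,177),(323,172))]);print(b.mean(0),b.round(3).tolist())
k=[atz(c,*p,.115)[:2] for p in((158,149),(206,149),(260,148),(207,174),(159,174))];print(np.round(k,3).tolist())
"
```

```text
[0.45695856 0.3084857 ] [[0.349, 0.247], [0.395, 0.416], [0.566, 0.371], [0.518, 0.199]]
[[0.432, 0.011], [0.444, 0.064], [0.457, 0.124], [0.472, 0.057], [0.459, 0.003]]
```

Request:
{"api": "step_arm", "payload": {
  "steps": [
    [-0.18, -0.93, 0, 0, 0, -0.009, -1],
    [-0.18, -0.93, 0, 0, 0, -0.009, -1],
    [-0.18, -0.93, 0, 0, 0, -0.009, -1],
    [-0.18, -0.93, 0, 0, 0, -0.009, -1],
    [-0.18, -0.93, 0, 0, 0, -0.009, -1],
    [-0.18, -0.93, 0, 0, 0, -0.009, -1],
    [-0.18, -0.93, 0, 0, 0, -0.009, -1],
    [-0.18, -0.93, 0, 0, 0, -0.009, -1]
  ]
}}

```text
time_s: 2.15
position: [0.4901, -0.1479, 0.3493]
tcp_rot: [[-0.975, 0.222, 0.001], [0.222, 0.975, -0.003], [-0.001, -0.003, -1.0]]
force: [1.3, 0.5, 0.1]
opening: 0.996
grasp_force: 0.0
```

```bash
python3 -c "
from h import *
s,c=wrist('w2');print(s['time_s'],s['position'])
plan([((.45,-.328,.35),-13,0)],s)"
```

```text
2.15 [ 0.49005534 -0.14787233  0.34928888]
[-0.003, -0.615, -0.001] [-0.004, 0.002, 0.003] |d|mm 185 deg 0.2
```

View pics/w2.png

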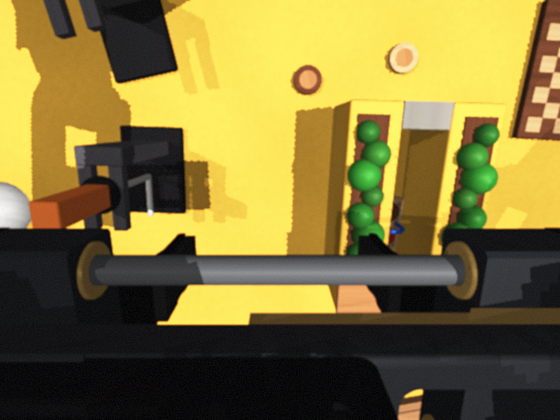

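The picture shows the rod's foot running from about (149,178) to the tip at (150,212), the handle top at (42,213), and the prong ends at (90,226) and (121,226). The kerb is at (403–453, 102) and the blue loop at (397,230).

```bash
python3 -c "
from h import *
c=load('w2');w=load('w1')
for n,p,z in(('tip',(150,212),.03),('elb',(149,179),.03),('handletop far L corner',(33,228),.241),('prong',(90,227),.155),('prong',(121,227),.155),('base',(121,127),.012),('base',(183,128),.012),('base',(186,213),.012),('kerb',(403,102),.115),('kerb',(453,102),.115),('pl',(350,101),.115),('pl',(503,104),.115),('loop',(397,231),.06)):print(n,atz(c,*p,z).round(4))
"
```

```text
tip [ 0.5045 -0.3435  0.03  ]
elb [ 0.4574 -0.3295  0.03  ]
handletop far L corner [ 0.4605 -0.3418  0.241 ]
prong [ 0.4849 -0.3544  0.155 ]
prong [ 0.4923 -0.3216  0.155 ]
base [ 0.3779 -0.3528  0.012 ]
base [ 0.3989 -0.2663  0.012 ]
base [ 0.5212 -0.2984  0.012 ]
kerb [0.4317 0.0071 0.115 ]
kerb [0.4438 0.0606 0.115 ]
pl [ 0.4178 -0.0495  0.115 ]
pl [0.458  0.1139 0.115 ]
loop [ 0.6012 -0.0022  0.06  ]
```

Request:
{"api": "step_arm", "payload": {
  "steps": [
    [0, -0.61, 0, 0, 0, 0, -1],
    [0, -0.61, 0, 0, 0, 0, -1],
    [0, -0.61, 0, 0, 0, 0, -1],
    [0, -0.61, 0, 0, 0, 0, -1],
    [0, -0.61, 0, 0, 0, 0, -1],
    [0, -0.61, 0, 0, 0, 0, -1],
    [0, -0.61, 0, 0, 0, 0, -1]
  ]
}}

```text
time_s: 2.78
position: [0.45, -0.3202, 0.349]
tcp_rot: [[-0.976, 0.218, -0.0], [0.218, 0.976, 0.002], [0.001, 0.002, -1.0]]
force: [0.0, -0.0, -0.1]
opening: 1.002
grasp_force: 0.0
```

```bash
python3 -c "
from h import *
s,c=wrist('w3');print(s['time_s'],s['position'])"
```

```text
2.7833 [ 0.4500162  -0.3202337   0.34899073]
```

View pics/w3.png

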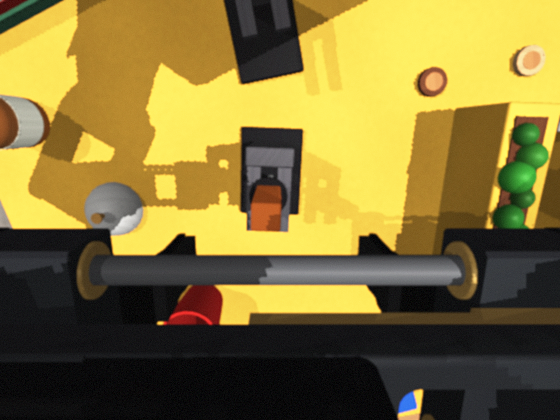

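The handle sits at columns 249–283, about 12 mm left of the jaw centre. It's square to the tool, and the fork is aligned with it. I'll re-read the settled pose before descending.

```bash
python3 -c "
from h import *
s=read_state();print(s['time_s'],s['position'])
plan([((.452,-.333,.209),-13,0)],s)"
```

```text
2.8333 [ 0.45010726 -0.31945371  0.34908979]
[-0.016, -0.044, 0.467] [0.003, -0.001, 0.011] |d|mm 141 deg 0.5
```

Request:
{"api": "step_arm", "payload": {
  "steps": [
    [-0.016, -0.044, 0.15, 0, 0, 0.01, -1],
    [-0.016, -0.044, 0.25, 0, 0, 0.01, -1],
    [-0.016, -0.044, 0.35, 0, 0, 0.01, -1],
    [-0.016, -0.044, 0.42, 0, 0, 0.01, -1],
    [-0.016, -0.044, 0.465, 0, 0, 0.01, -1],
    [-0.016, -0.044, 0.465, 0, 0, 0.01, -1]
  ]
}}

```text
time_s: 3.33
position: [0.4507, -0.3311, 0.2069]
tcp_rot: [[-0.975, 0.223, -0.005], [0.223, 0.975, 0.007], [0.006, 0.005, -1.0]]
force: [-0.3, 0.2, -0.7]
opening: 0.999
grasp_force: 0.0
```

```bash
python3 -c "
from h import *
s,c=wrist('w4');print(s['time_s'],s['position'],s['force'])
for n in('side',):
  c=capture(n);np.save('pics/side4.npy',c,allow_pickle=True);cv2.imwrite('pics/s4.png',c['image'][:,:,::-1])
print(read_state()['position'])
cv2.imwrite('pics/m4.png',np.hstack([cv2.imread('pics/w4.png')[100:330,100:460],cv2.resize(cv2.imread('pics/s4.png')[215:340,270:430],(294,230))]))"
```

```text
3.3333 [ 0.45070255 -0.33112826  0.20694322] [-0.32596187  0.19657694 -0.72652262]
[ 0.45217049 -0.33362876  0.21019425]
```

View pics/m4.png

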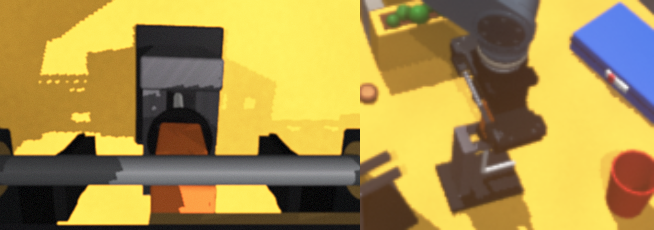

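The handle is centred between the open fingers at crop column 183. Closing.

Request:
{"api": "step_arm", "payload": {
  "steps": [
    [0, 0, 0, 0, 0, 0, 1],
    [0, 0, 0, 0, 0, 0, 1],
    [0, 0, 0, 0, 0, 0, 1],
    [0, 0, 0, 0, 0, 0, 1],
    [0, 0, 0, 0, 0, 0, 1],
    [0, 0, 0, 0, 0, 0, 1],
    [0, 0, 0, 0, 0, 0, 1],
    [0, 0, 0, 0, 0, 0, 1]
  ]
}}

```text
time_s: 4.1
position: [0.4514, -0.3357, 0.2101]
tcp_rot: [[-0.974, 0.226, 0.0], [0.226, 0.974, 0.0], [-0.0, 0.0, -1.0]]
force: [-0.4, -0.5, 0.8]
opening: 0.48
grasp_force: 0.0
```

```bash
python3 -c "
from h import *
s=read_state();print(s['time_s'],s['position'],s['force'],s['opening'],s['grasp_force'],Rt(-13))
from scipy.spatial.transform import Rotation as R
print(R.from_matrix(Rt(-13).T@s['tcp_rot']).as_rotvec(degrees=True))"
```

```text
4.1 [ 0.45135734 -0.33571134  0.21007201] [-0.42203733 -0.51713666  0.78403239] 0.4797314237207722 0.0 [[-0.97437006  0.22495105  0.        ]
 [ 0.22495105  0.97437006  0.        ]
 [ 0.          0.         -1.        ]]
[-0.00018776 -0.00029499  0.04817473]
```

Request:
{"api": "step_arm", "payload": {
  "steps": [
    [0, 0, 0, 0, 0, 0, 1],
    [0, 0, 0, 0, 0, 0, 1],
    [0, 0, 0, 0, 0, 0, 1],
    [0, 0, 0, 0, 0, 0, 1],
    [0, 0, 0, 0, 0, 0, 1],
    [0, 0, 0, 0, 0, 0, 1],
    [0, 0, 0, 0, 0, 0, 1]
  ]
}}

```text
time_s: 4.68
position: [0.4514, -0.3349, 0.2098]
tcp_rot: [[-0.974, 0.226, -0.0], [0.226, 0.974, 0.002], [0.001, 0.001, -1.0]]
force: [0.6, 3.4, -0.3]
opening: 0.274
grasp_force: 30.0
```

Gripped at 24 mm with 30 N. I'll save this pose as the hanging pose, then lift 15 mm, move out along +x and raise.

Request:
{"api": "step_arm", "payload": {
  "steps": [
    [0, 0, -0.02, 0, 0, 0, 1],
    [0, 0, -0.04, 0, 0, 0, 1],
    [0, 0, -0.055, 0, 0, 0, 1],
    [-0.06, 0, -0.055, 0, 0, 0, 1],
    [-0.14, 0, -0.055, 0, 0, 0, 1],
    [-0.22, 0, -0.055, 0, 0, 0, 1],
    [-0.26, 0, -0.055, 0, 0, 0, 1],
    [-0.26, 0, -0.055, 0, 0, 0, 1]
  ]
}}

```text
time_s: 5.35
position: [0.5304, -0.3558, 0.2279]
tcp_rot: [[-0.975, 0.224, 0.004], [0.224, 0.975, -0.006], [-0.006, -0.005, -1.0]]
force: [-0.9, 0.2, -0.6]
opening: 0.275
grasp_force: 30.0
```

```bash
python3 -c "
from h import *
s=read_state();print(s['time_s'],s['position'],s['force'],s['opening'])
plan([((.54,-.32,.40),-13,0),((.555,-.13,.40),-13,0)],s)"
```

```text
5.35 [ 0.5304122  -0.35580925  0.22787319] [-0.86357256  0.22619077 -0.58746693] 0.2747144928082593
[-0.008, 0.121, -0.574] [-0.006, 0.007, 0.001] |d|mm 176 deg 0.4
[0.094, 0.628, 0.0] [0.0, 0.0, 0.0] |d|mm 191 deg 0.0
```

Request:
{"api": "step_arm", "payload": {
  "steps": [
    [0, 0.12, -0.57, 0, 0, 0, 1],
    [0, 0.12, -0.57, 0, 0, 0, 1],
    [0, 0.12, -0.57, 0, 0, 0, 1],
    [0, 0.12, -0.57, 0, 0, 0, 1],
    [0, 0.12, -0.57, 0, 0, 0, 1],
    [0, 0.12, -0.57, 0, 0, 0, 1]
  ]
}}

```text
time_s: 5.85
position: [0.5361, -0.3192, 0.4031]
tcp_rot: [[-0.974, 0.225, 0.007], [0.225, 0.974, -0.008], [-0.009, -0.006, -1.0]]
force: [-1.5, 0.2, -1.9]
opening: 0.272
grasp_force: 30.0
```

Request:
{"api": "step_arm", "payload": {
  "steps": [
    [0.09, 0.63, 0, 0, 0, 0, 1],
    [0.09, 0.63, 0, 0, 0, 0, 1],
    [0.09, 0.63, 0, 0, 0, 0, 1],
    [0.09, 0.63, 0, 0, 0, 0, 1],
    [0.09, 0.63, 0, 0, 0, 0, 1],
    [0.09, 0.63, 0, 0, 0, 0, 1],
    [0.09, 0.63, 0, 0, 0, 0, 1],
    [0.09, 0.63, 0, 0, 0, 0, 1]
  ]
}}

```text
time_s: 6.52
position: [0.551, -0.1287, 0.3961]
tcp_rot: [[-0.974, 0.226, -0.003], [0.226, 0.974, -0.0], [0.003, -0.001, -1.0]]
force: [0.1, -0.2, -1.6]
opening: 0.276
grasp_force: 30.0
```

```bash
python3 -c "
from h import *
s,c=wrist('w5');print(s['time_s'],s['position'],s['force'],s['opening']);print(read_state()['position'])
a=cv2.resize(cv2.imread('pics/w5.png')[60:340,160:560],None,fx=2,fy=2,interpolation=cv2.INTER_CUBIC);cv2.imwrite('pics/w5c.png',a)"
```

```text
6.5167 [ 0.55104333 -0.12872462  0.39610533] [ 0.09035273 -0.24215904 -1.56320802] 0.27637843871972245
[ 0.55124447 -0.12921524  0.39632876]
```

View pics/w5c.png

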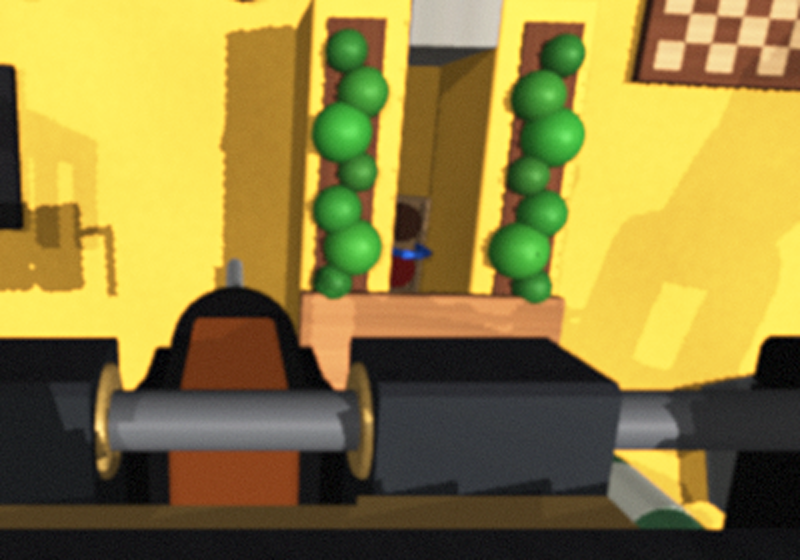

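The crop shows the loop's bright bar ending at (432,253) and the tray's right edge running from (428,197) to (418,290). The gap's top edges go from (410,20) to (390,292) on the left and from (500,20) to (475,292) on the right. The slat's near edge is (303,293)–(563,298), and the rod's elbow peeks out at (234,262).

```bash
python3 -c "
from h import *
c=load('w5');a=np.radians(-13.5);X=np.array([np.cos(a),np.sin(a)]);N=np.array([-X[1],X[0]])
def g(n,u,v,z):
  p=atz(c,160+u/2,60+v/2,z)[:2];print(n,p.round(4),'along',round(p@X,4),'lat',round(p@N,4));return p
l1=g('gapL',410,20,.115);l2=g('gapL',390,292,.115);r1=g('gapR',500,20,.115);r2=g('gapR',475,292,.115)
for d in(l2-l1,r2-r1):print('yaw',np.degrees(np.arctan2(d[1],d[0])))
g('slatL',303,293,.127);g('slatR',563,298,.127);g('kerb in',412,47,.115);g('kerb in',498,48,.115)
g('loopR top',430,253,.057);g('loopR low',430,253,.042);g('trayR',428,197,.02);g('trayR',418,290,.02);g('tray near',400,197,.02)
im=c['image'].astype(int);m=(im[:,:,2]>im[:,:,0]+40)&(im[:,:,2]>110);m[:160]=0;v,u=np.nonzero(m);k=(u>340)&(u<390)&(v<205);print(sorted(zip(v[k],u[k]))) 
s=read_state();print('tcp',s['position'][:2]@X,s['position'][:2]@N)"
```

```text
gapL [0.4459 0.005 ] along 0.4324 lat 0.109
gapL [ 0.6109 -0.0352] along 0.6022 lat 0.1084
gapR [0.4581 0.0582] along 0.4319 lat 0.1635
gapR [0.6236 0.0203] along 0.6016 lat 0.1653
yaw -13.695598638304308
yaw -12.900368703655499
slatL [ 0.5954 -0.0927] along 0.6006 lat 0.0488
slatR [0.6365 0.0717] along 0.6022 lat 0.2183
kerb in [0.4614 0.0038] along 0.4478 lat 0.1114
kerb in [0.4738 0.0549] along 0.4479 lat 0.164
loopR top [0.6049 0.01  ] along 0.5858 lat 0.151
loopR low [0.6085 0.0139] along 0.5885 lat 0.1556
trayR [0.5689 0.025 ] along 0.5474 lat 0.1571
trayR [0.6423 0.0053] along 0.6233 lat 0.1551
tray near [0.564  0.0033] along 0.5476 lat 0.1349
[(np.int64(185), np.int64(361)), (np.int64(185), np.int64(362)), (np.int64(185), np.int64(363)), (np.int64(185), np.int64(364)), (np.int64(185), np.int64(365)), (np.int64(186), np.int64(360)), (np.int64(186), np.int64(361)), (np.int64(186), np.int64(362)), (np.int64(186), np.int64(363)), (np.int64(186), np.int64(364)), (np.int64(186), np.int64(365)), (np.int64(186), np.int64(366)), (np.int64(186), np.int64(367)), (np.int64(186), np.int64
[... 248 characters left out ...]
np.int64(365)), (np.int64(187), np.int64(366)), (np.int64(187), np.int64(367)), (np.int64(187), np.int64(368)), (np.int64(187), np.int64(369)), (np.int64(187), np.int64(370)), (np.int64(187), np.int64(371)), (np.int64(188), np.int64(361)), (np.int64(188), np.int64(362)), (np.int64(188), np.int64(363)), (np.int64(188), np.int64(364)), (np.int64(188), np.int64(365)), (np.int64(188), np.int64(366)), (np.int64(188), np.int64(367)), (np.int64(188), np.int64(368)), (np.int64(188), np.int64(369)), (np.int64(188), np.int64(370)), (np.int64(189), np.int64(362)), (np.int64(189), np.int64(363)), (np.int64(189), np.int64(364)), (np.int64(189), np.int64(365))]
tcp 0.5661782391362071 0.0030404502553562918
```

```bash
cat >> h.py <<'E'
_a=np.radians(-13.5);X=np.array([np.cos(_a),np.sin(_a)]);N=np.array([-X[1],X[0]])
def el(al,lat,z,t,yaw=-13.5):
    """tool pose that puts the elbow at (along,lat,z) of the gap axes with tip raised t deg"""
    p=X*al+N*lat;e=np.radians(t);x=R.from_euler("z",yaw,degrees=True).apply([1,0,0])[:2]
    return ((*(p-x*.18*np.sin(e)),z+.18*np.cos(e)),yaw,t)
def where(s=None):
    s=s or read_state();Rr=np.array(s["tcp_rot"])@np.diag([-1.,1,-1]);E=np.array(s["position"])-Rr[:,2]*.18
    x=Rr[:,0];print("t",round(s["time_s"],2),"elbow along %.4f lat %.4f z %.4f"%(E[:2]@X,E[:2]@N,E[2]),"tilt %.1f yaw %.1f"%(np.degrees(np.arcsin(x[2])),np.degrees(np.arctan2(x[1],x[0]))),"F",np.round(s["force"],2),"M",np.round(s["moment"],2),"open",round(s["opening"],3))
E
python3 -c "
from h import *
where();plan([el(.511,.138,.216,0),el(.511,.138,.037,0),el(.56,.138,.037,0),el(.56,.138,.036,22)])"
```

```text
t 6.57 elbow along 0.5658 lat 0.0029 z 0.2163 tilt -0.1 yaw -13.1 F [-0.71 -1.21 -0.52] M [ 0.   -0.    0.02] open 0.275
[0.181, 0.451, 0.001] [-0.001, -0.003, 0.009] |d|mm 146 deg 0.4
[0.0, 0.0, 0.597] [0.0, 0.0, 0.0] |d|mm 179 deg 0.0
[-0.163, 0.0, 0.0] [0.0, 0.0, 0.0] |d|mm 49 deg 0.0
[0.225, 0.0, 0.047] [-0.0, -0.489, -0.0] |d|mm 69 deg 22.0
```

Request:
{"api": "step_arm", "payload": {
  "steps": [
    [0.05, 0.12, 0, 0, 0, 0.01, 1],
    [0.1, 0.24, 0, 0, 0, 0.01, 1],
    [0.14, 0.35, 0, 0, 0, 0.01, 1],
    [0.17, 0.42, 0, 0, 0, 0.01, 1],
    [0.18, 0.45, 0, 0, 0, 0.01, 1],
    [0.18, 0.45, 0, 0, 0, 0.01, 1],
    [0.18, 0.45, 0, 0, 0, 0.01, 1],
    [0.18, 0.45, 0, 0, 0, 0.01, 1]
  ]
}}

```text
time_s: 7.23
position: [0.5303, 0.0138, 0.3973]
tcp_rot: [[-0.972, 0.235, 0.0], [0.235, 0.972, -0.001], [-0.0, -0.001, -1.0]]
force: [-0.7, 0.1, -1.7]
opening: 0.279
grasp_force: 30.0
```

```bash
python3 -c "
from h import *
where();plan([el(.511,.138,.08,0),el(.511,.138,.037,0)])"
```

```text
t 7.23 elbow along 0.5124 lat 0.1370 z 0.2173 tilt 0.0 yaw -13.6 F [-0.74  0.1  -1.75] M [ 0.01 -0.01 -0.01] open 0.279
[0.005, 0.003, 0.458] [-0.001, 0.0, -0.002] |d|mm 137 deg 0.1
[0.0, 0.0, 0.143] [0.0, 0.0, 0.0] |d|mm 43 deg 0.0
```

Request:
{"api": "step_arm", "payload": {
  "steps": [
    [0, 0, 0.08, 0, 0, 0, 1],
    [0, 0, 0.18, 0, 0, 0, 1],
    [0, 0, 0.28, 0, 0, 0, 1],
    [0, 0, 0.37, 0, 0, 0, 1],
    [0, 0, 0.44, 0, 0, 0, 1],
    [0, 0, 0.46, 0, 0, 0, 1],
    [0, 0, 0.46, 0, 0, 0, 1]
  ]
}}

```text
time_s: 7.82
position: [0.5291, 0.0144, 0.2577]
tcp_rot: [[-0.972, 0.235, -0.004], [0.235, 0.972, 0.0], [0.004, -0.001, -1.0]]
force: [0.8, -0.1, -0.8]
opening: 0.272
grasp_force: 30.0
```

Request:
{"api": "step_arm", "payload": {
  "steps": [
    [0, 0, 0.04, 0, 0, 0, 1],
    [0, 0, 0.08, 0, 0, 0, 1],
    [0, 0, 0.12, 0, 0, 0, 1],
    [0, 0, 0.14, 0, 0, 0, 1],
    [0, 0, 0.14, 0, 0, 0, 1],
    [0, 0, 0.14, 0, 0, 0, 1]
  ]
}}

```text
time_s: 8.32
position: [0.5306, 0.0152, 0.2185]
tcp_rot: [[-0.972, 0.234, 0.002], [0.234, 0.972, -0.0], [-0.002, -0.0, -1.0]]
force: [0.5, 0.2, -1.5]
opening: 0.271
grasp_force: 30.0
```

```bash
python3 -c "
from h import *
where();plan([el(.56,.138,.037,0),el(.56,.138,.036,22)])"
```

```text
t 8.32 elbow along 0.5127 lat 0.1387 z 0.0385 tilt 0.1 yaw -13.5 F [ 0.52  0.25 -1.47] M [ 0.01  0.01 -0.05] open 0.271
[-0.159, -0.002, 0.005] [-0.0, 0.002, -0.0] |d|mm 48 deg 0.1
[0.225, 0.0, 0.047] [-0.0, -0.489, -0.0] |d|mm 69 deg 22.0
```

No contact during the descent. I'll advance slowly and watch the force for a sign of pushing the loop.

Request:
{"api": "step_arm", "payload": {
  "steps": [
    [-0.02, 0, 0.005, 0, 0, 0, 1],
    [-0.045, 0, 0.005, 0, 0, 0, 1],
    [-0.07, 0, 0.005, 0, 0, 0, 1],
    [-0.095, 0, 0.005, 0, 0, 0, 1],
    [-0.12, 0, 0.005, 0, 0, 0, 1],
    [-0.145, 0, 0.005, 0, 0, 0, 1],
    [-0.16, 0, 0.005, 0, 0, 0, 1],
    [-0.16, 0, 0.005, 0, 0, 0, 1]
  ]
}}

```text
time_s: 8.98
position: [0.5778, 0.0041, 0.216]
tcp_rot: [[-0.972, 0.233, 0.001], [0.233, 0.972, -0.0], [-0.001, 0.0, -1.0]]
force: [0.2, 0.3, -0.6]
opening: 0.275
grasp_force: 30.0
```

```bash
python3 -c "
from h import *
where();plan([el(.56,.138,.036,22),el(.56,.138,.056,22)])
s,c=wrist('w6');t=capture('top');cv2.imwrite('pics/t6.png',t['image'][:,:,::-1])
a=cv2.resize(cv2.imread('pics/w6.png')[90:300,180:380],None,fx=2,fy=2,interpolation=cv2.INTER_CUBIC);b=cv2.resize(cv2.imread('pics/t6.png')[130:270,230:360],(390,420),interpolation=cv2.INTER_CUBIC)
cv2.imwrite('pics/m6.png',np.hstack([a,b]))"
```

```text
t 8.98 elbow along 0.5611 lat 0.1389 z 0.0360 tilt 0.1 yaw -13.5 F [ 0.18  0.35 -0.62] M [-0.02 -0.03 -0.02] open 0.275
[0.228, -0.003, 0.043] [0.0, -0.487, -0.0] |d|mm 70 deg 21.9
[-0.025, 0.0, -0.062] [0.0, 0.0, 0.0] |d|mm 20 deg 0.0
```

View pics/m6.png

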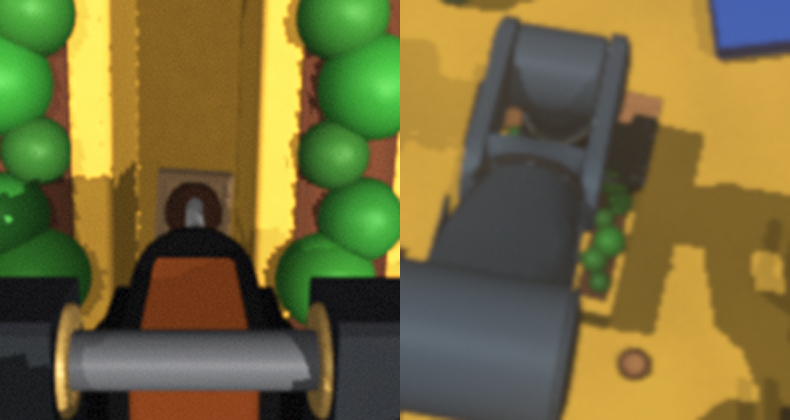

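The left half shows the shank and elbow at (195,210), centred over the tray, whose near edge is at row 170. The tip is through on the loop's line and no force built up. Now I'll tilt the tip up about the elbow.

Request:
{"api": "step_arm", "payload": {
  "steps": [
    [0.033, 0, 0.001, 0, -0.07, 0, 1],
    [0.066, 0, 0.004, 0, -0.14, 0, 1],
    [0.099, 0, 0.008, 0, -0.21, 0, 1],
    [0.132, 0, 0.015, 0, -0.28, 0, 1],
    [0.164, 0, 0.022, 0, -0.35, 0, 1],
    [0.196, 0, 0.032, 0, -0.42, 0, 1],
    [0.226, 0, 0.043, 0, -0.487, 0, 1],
    [0.226, 0, 0.043, 0, -0.487, 0, 1]
  ]
}}

```text
time_s: 9.75
position: [0.5039, 0.022, 0.201]
tcp_rot: [[-0.906, 0.232, 0.354], [0.216, 0.973, -0.085], [-0.364, -0.001, -0.931]]
force: [-1.5, -0.4, -1.9]
opening: 0.27
grasp_force: 30.0
```

```bash
python3 -c "
from h import *
print('tray near',atz(load('w6'),277,175,.02)[:2]@X)
where();plan([el(.56,.138,.043,22),el(.56,.138,.063,22)])"
```

```text
tray near 0.5449434573929834
t 9.75 elbow along 0.5504 lat 0.1389 z 0.0333 tilt 21.4 yaw -13.4 F [-1.48 -0.41 -1.86] M [ 0.13  0.44 -0.04] open 0.27
[-0.035, -0.003, -0.018] [-0.0, -0.014, 0.002] |d|mm 12 deg 0.6
[-0.025, 0.0, -0.062] [0.0, 0.0, 0.0] |d|mm 20 deg 0.0
```

Request:
{"api": "step_arm", "payload": {
  "steps": [
    [0, 0, 0, 0, 0, 0, 1],
    [0, 0, 0, 0, 0, 0, 1]
  ]
}}

```text
time_s: 9.92
position: [0.512, 0.0201, 0.204]
tcp_rot: [[-0.902, 0.233, 0.365], [0.216, 0.972, -0.087], [-0.375, 0.0, -0.927]]
force: [-0.3, -0.5, -0.7]
opening: 0.276
grasp_force: 30.0
```

```bash
python3 -c "
from h import *
where();plan([el(.555,.138,.043,22),el(.555,.138,.063,22)])"
```

```text
t 9.92 elbow along 0.5606 lat 0.1391 z 0.0371 tilt 22.0 yaw -13.5 F [-0.27 -0.51 -0.68] M [0.06 0.26 0.02] open 0.276
[0.01, -0.004, -0.025] [0.0, 0.0, 0.0] |d|mm 8 deg 0.0
[-0.025, 0.0, -0.062] [0.0, 0.0, 0.0] |d|mm 20 deg 0.0
```

Request:
{"api": "step_arm", "payload": {
  "steps": [
    [-0.005, 0, -0.013, 0, 0, 0, 1],
    [-0.01, 0, -0.026, 0, 0, 0, 1],
    [-0.015, 0, -0.039, 0, 0, 0, 1],
    [-0.02, 0, -0.051, 0, 0, 0, 1],
    [-0.026, 0, -0.064, 0, 0, 0, 1],
    [-0.031, 0, -0.077, 0, 0, 0, 1],
    [-0.031, 0, -0.077, 0, 0, 0, 1],
    [-0.031, 0, -0.077, 0, 0, 0, 1]
  ]
}}

```text
time_s: 10.58
position: [0.5106, 0.0204, 0.2285]
tcp_rot: [[-0.902, 0.233, 0.364], [0.216, 0.972, -0.087], [-0.374, 0.0, -0.927]]
force: [0.7, 0.1, -2.7]
opening: 0.276
grasp_force: 30.0
```

```bash
python3 -c "
from h import *
where();plan([el(.50,.138,.063,22)])"
```

```text
t 10.58 elbow along 0.5590 lat 0.1390 z 0.0615 tilt 22.0 yaw -13.5 F [ 0.75  0.06 -2.7 ] M [0.11 0.59 0.04] open 0.276
[0.181, -0.003, -0.078] [0.0, -0.001, 0.0] |d|mm 59 deg 0.0
```

The load is on: force is up about 2 N and the moment has risen. I'll draw it back 47 mm slowly.

Request:
{"api": "step_arm", "payload": {
  "steps": [
    [0.01, 0, -0.004, 0, 0, 0, 1],
    [0.03, 0, -0.012, 0, 0, 0, 1],
    [0.053, 0, -0.021, 0, 0, 0, 1],
    [0.076, 0, -0.031, 0, 0, 0, 1],
    [0.099, 0, -0.04, 0, 0, 0, 1],
    [0.122, 0, -0.049, 0, 0, 0, 1],
    [0.137, 0, -0.055, 0, 0, 0, 1],
    [0.145, 0, -0.059, 0, 0, 0, 1]
  ]
}}

```text
time_s: 11.25
position: [0.4635, 0.0317, 0.2281]
tcp_rot: [[-0.903, 0.233, 0.362], [0.216, 0.972, -0.087], [-0.372, -0.0, -0.928]]
force: [-0.9, 0.6, -3.2]
opening: 0.274
grasp_force: 30.0
```

Request:
{"api": "step_arm", "payload": {
  "steps": [
    [0, 0, 0, 0, 0, 0, 1],
    [0, 0, 0, 0, 0, 0, 1],
    [0, 0, 0, 0, 0, 0, 1],
    [0, 0, 0, 0, 0, 0, 1]
  ]
}}

```text
time_s: 11.58
position: [0.4654, 0.0312, 0.2284]
tcp_rot: [[-0.902, 0.233, 0.364], [0.216, 0.972, -0.087], [-0.374, 0.0, -0.927]]
force: [0.4, -0.4, -3.1]
opening: 0.273
grasp_force: 30.0
```

```bash
python3 -c "
from h import *
where();plan([el(.512,.138,.12,22),el(.512,.138,.21,22)])
s,c=wrist('w7')
b=c['image'][90:300,180:380].astype(int);m=(b[:,:,2]>b[:,:,0]+40)&(b[:,:,2]>100);print('blue',m.sum(), np.argwhere(m).mean(0)+[90,180] if m.any() else '')"
```

```text
t 11.58 elbow along 0.5126 lat 0.1390 z 0.0615 tilt 22.0 yaw -13.5 F [ 0.37 -0.44 -3.08] M [ 0.12  0.64 -0.03] open 0.273
[-0.071, -0.003, -0.182] [0.0, -0.001, -0.0] |d|mm 58 deg 0.0
[-0.112, 0.0, -0.278] [0.0, 0.0, 0.0] |d|mm 90 deg 0.0
blue 0
```

Request:
{"api": "step_arm", "payload": {
  "steps": [
    [-0.006, 0, -0.014, 0, 0, 0, 1],
    [-0.014, 0, -0.036, 0, 0, 0, 1],
    [-0.024, 0, -0.06, 0, 0, 0, 1],
    [-0.034, 0, -0.085, 0, 0, 0, 1],
    [-0.044, 0, -0.11, 0, 0, 0, 1],
    [-0.054, 0, -0.135, 0, 0, 0, 1],
    [-0.064, 0, -0.16, 0, 0, 0, 1],
    [-0.073, 0, -0.182, 0, 0, 0, 1]
  ]
}}

```text
time_s: 12.3
position: [0.4649, 0.0313, 0.2883]
tcp_rot: [[-0.902, 0.233, 0.364], [0.216, 0.972, -0.087], [-0.374, 0.0, -0.927]]
force: [0.1, -0.1, -2.1]
opening: 0.273
grasp_force: 30.0
```

```bash
python3 -c "
from h import *
where();plan([el(.512,.138,.23,22)])
c=capture('side');d=capture('top')
for n,c in(('s8',c),('t8',d)):cv2.imwrite(f'pics/{n}.png',c['image'][:,:,::-1]);np.save(f'pics/{n}.npy',c,allow_pickle=True)
"
```

```text
t 12.3 elbow along 0.5121 lat 0.1390 z 0.1214 tilt 22.0 yaw -13.5 F [ 0.06 -0.11 -2.13] M [ 0.14  0.62 -0.02] open 0.273
[-0.135, -0.003, -0.336] [0.0, -0.0, 0.0] |d|mm 109 deg 0.0
```

Request:
{"api": "step_arm", "payload": {
  "steps": [
    [-0.01, 0, -0.026, 0, 0, 0, 1],
    [-0.028, 0, -0.07, 0, 0, 0, 1],
    [-0.048, 0, -0.12, 0, 0, 0, 1],
    [-0.068, 0, -0.17, 0, 0, 0, 1],
    [-0.088, 0, -0.22, 0, 0, 0, 1],
    [-0.108, 0, -0.27, 0, 0, 0, 1],
    [-0.126, 0, -0.314, 0, 0, 0, 1],
    [-0.135, 0, -0.336, 0, 0, 0, 1]
  ]
}}

```text
time_s: 13.07
position: [0.4652, 0.0313, 0.3974]
tcp_rot: [[-0.901, 0.233, 0.366], [0.216, 0.972, -0.087], [-0.376, 0.0, -0.927]]
force: [-0.0, -0.3, -3.1]
opening: 0.275
grasp_force: 30.0
```

Request:
{"api": "step_arm", "payload": {
  "steps": [
    [0, 0, 0, 0, 0, 0, 1],
    [0, 0, 0, 0, 0, 0, 1],
    [0, 0, 0, 0, 0, 0, 1],
    [0, 0, 0, 0, 0, 0, 1]
  ]
}}

```text
time_s: 13.4
position: [0.4639, 0.0315, 0.3942]
tcp_rot: [[-0.903, 0.233, 0.36], [0.217, 0.972, -0.087], [-0.37, -0.0, -0.929]]
force: [-0.7, 0.2, -3.9]
opening: 0.271
grasp_force: 30.0
```

```bash
python3 -c "
from h import *
where()
for n in('side','top'):
  c=capture(n);cv2.imwrite(f'pics/{n}9.png',c['image'][:,:,::-1]);np.save(f'pics/{n}9.npy',c,allow_pickle=True)
  b=c['image'].astype(int)
  m=((b[:,:,2]>b[:,:,0]+50)&(b[:,:,2]>b[:,:,1]+30)&(b[:,:,2]>90)).astype(np.uint8)
  k,l,st,ce=cv2.connectedComponentsWithStats(m)
  print(n,[(st[i].tolist(),ce[i].round(1).tolist()) for i in range(1,k) if st[i,4]>4])
  print('expect loop at',proj(c,[*(X*.516+N*.138),.238]))
s,c=wrist('w9')
"
```

```text
t 13.4 elbow along 0.5104 lat 0.1389 z 0.2270 tilt 21.7 yaw -13.5 F [-0.69  0.2  -3.88] M [0.13 0.61 0.01] open 0.271
side [([306, 179, 2, 4, 5], [306.6, 180.4]), ([387, 217, 77, 63, 2227], [425.2, 247.8]), ([456, 349, 2, 8, 9], [456.2, 352.8]), ([475, 366, 6, 2, 6], [477.5, 366.7])]
expect loop at [[300.05814874 182.36527966]]
top [([333, 107, 67, 39, 2083], [365.8, 126.2])]
expect loop at [[281.25662666 192.25761841]]
```

```bash
python3 -c "
from h import *
c=load('side9');b=c['image'].astype(int)[165:215,280:330]
for r in range(0,50):print(165+r,''.join('B' if p[2]>p[0]+30 and p[2]>p[1]+15 else 'o' if p[0]>p[2]+90 and p[0]>p[1]+70 else 'k' if p.sum()<130 else 'y' if p[0]>150 and p[2]<90 else '.' for p in b[r]))
for al in(.516,.526,.536):
  for la in(-.016,-.009,.009,.016):print(al,la,proj(c,[*(X*al+N*(.138+la)),.238 if abs(la)<.01 else .223]).round(0).tolist())
"
```

```text
165 ........yyy.y..y..y.yyyyy.yyyyyyyyyyyyyyyyyy.yyyyy
166 ........yyyyyyyyyyyyyyyyyyyyyyyyyyyyyyyyyyyyyyyyyy
167 y....yy..yyyyyyyyyyy.yy.yyyyyyyyyyyyyyyyyyyyyyyyyy
168 yyyyyyy..yyyyyyyyyyyyyyyyyyyyyyyyyyyyyyyyyyyyyyyyy
169 yyyyyyyy.yyyyyyyyyyyyyyyyyyyyyyyyyyyyyyyyyyyyyyyyy
170 yyyyyyyyy...yyyyyyyyyyyyyyyyyyyyyyyyyyyyyyyyyyyyyy
171 yyyyyyyyy...yyyyyyyyyyyyyyyyyyyyyyyyyyyyyyyyyyyyy.
172 yyyyyyyyyy.yyyyyyyyyyyyyyyyyyyyyyyyyyyyyyyyyyyyyyy
173 yyyyyyyyyy..yyyyyyyyyyyyyyyyyyyyyyyyyyyyyyyyyyyyyy
174 yyyyyyyyyyy..yyyyyyyyyyyyyyyyyyyyyyyyyyyyyyyyyyyyy
175 yyyyyyyyyyyy...yyyyyyyyyyyyyyyyyy.yyyyyyyyyyyyyyy.
176 yyyyyyyyyyyy...yyyyyyyyyyyyyyyy....yyyyyyyyyyyyyyy
177 yyyyyyyyyyyy...yyyyyyyyyy..yy.......yyyyyyyyyyyy.y
178 yyyyyyyyyyyyy...yyyyyyyy...........yyyyyyyyyyyyyyy
179 yyyyyyyyyyyyyy..yyyyyyyy..BB......yyyyyyyyyyyyyyy.
180 yyyyyyyyyyyyyy....yyyyy...BB....yyy..yyyyyyyyyyy..
181 yyyyyyyyyyyyyyy...yyy.....BB...yy.....yyyyy.......
182 yyyyyyyyyyyyyyyy..yy.......B.....yy...yy..........
183 yyyyyyyyyyyyyyyy...........B.ooooooy..............
184 yyyyyyyyyyyyyyyyy..........B.oooooooy.............

[... 1303 characters left out ...]
..............y.
209 ...........................................yyyyyy.
210 ...........................................yyyyyyy
211 ............................................yyyy.y
212 ................................yy................
213 .y..........................yyyyyyy...............
214 ........................yy..yyyy..................
0.516 -0.016 [[302.0, 189.0]]
0.516 -0.009 [[301.0, 184.0]]
0.516 0.009 [[299.0, 180.0]]
0.516 0.016 [[298.0, 182.0]]
0.526 -0.016 [[305.0, 188.0]]
0.526 -0.009 [[304.0, 184.0]]
0.526 0.009 [[302.0, 180.0]]
0.526 0.016 [[301.0, 182.0]]
0.536 -0.016 [[307.0, 188.0]]
0.536 -0.009 [[307.0, 183.0]]
0.536 0.009 [[305.0, 179.0]]
0.536 0.016 [[304.0, 181.0]]
```

The pixel map shows the rod's elbow near (298,186), the foot rising to about (314,176), and the blue loop at (306,180). The caddy hangs at mid-foot, level. I'll carry it over the board smoothly.

```bash
python3 -c "
from h import *
where();plan([el(.43,.272,.228,22),el(.3495,.4057,.228,22),el(.3495,.4057,.08,22)])"
```

```text
t 13.55 elbow along 0.5111 lat 0.1389 z 0.2277 tilt 21.8 yaw -13.5 F [-0.19  0.45 -3.8 ] M [0.09 0.59 0.  ] open 0.274
[0.252, 0.444, -0.101] [-0.0, -0.004, 0.0] |d|mm 156 deg 0.2
[0.249, 0.446, -0.101] [0.0, 0.0, 0.0] |d|mm 156 deg 0.0
[0.185, 0.0, 0.457] [0.0, 0.0, 0.0] |d|mm 148 deg 0.0
```

Request:
{"api": "step_arm", "payload": {
  "steps": [
    [0.01, 0.018, -0.004, 0, 0, 0, 1],
    [0.03, 0.053, -0.012, 0, 0, 0, 1],
    [0.06, 0.106, -0.024, 0, 0, 0, 1],
    [0.095, 0.168, -0.038, 0, 0, 0, 1],
    [0.132, 0.234, -0.053, 0, 0, 0, 1],
    [0.17, 0.3, -0.068, 0, 0, 0, 1],
    [0.21, 0.371, -0.084, 0, 0, 0, 1],
    [0.25, 0.444, -0.101, 0, 0, 0, 1]
  ]
}}

```text
time_s: 14.22
position: [0.4163, 0.1811, 0.3957]
tcp_rot: [[-0.902, 0.234, 0.363], [0.217, 0.972, -0.087], [-0.373, 0.001, -0.928]]
force: [0.7, -0.6, -3.8]
opening: 0.274
grasp_force: 30.0
```

Request:
{"api": "step_arm", "payload": {
  "steps": [
    [0.042, 0.075, -0.017, 0, 0, 0, 1],
    [0.082, 0.147, -0.033, 0, 0, 0, 1],
    [0.122, 0.219, -0.049, 0, 0, 0, 1],
    [0.16, 0.286, -0.065, 0, 0, 0, 1],
    [0.192, 0.344, -0.078, 0, 0, 0, 1],
    [0.219, 0.392, -0.089, 0, 0, 0, 1],
    [0.24, 0.43, -0.097, 0, 0, 0, 1],
    [0.249, 0.446, -0.101, 0, 0, 0, 1]
  ]
}}

```text
time_s: 14.88
position: [0.3691, 0.331, 0.3958]
tcp_rot: [[-0.903, 0.231, 0.363], [0.215, 0.973, -0.084], [-0.372, 0.002, -0.928]]
force: [0.8, 0.0, -2.3]
opening: 0.276
grasp_force: 30.0
```

Request:
{"api": "step_arm", "payload": {
  "steps": [
    [0, 0, 0, 0, 0, 0, 1],
    [0, 0, 0, 0, 0, 0, 1],
    [0, 0, 0, 0, 0, 0, 1],
    [0, 0, 0, 0, 0, 0, 1],
    [0, 0, 0, 0, 0, 0, 1],
    [0, 0, 0, 0, 0, 0, 1]
  ]
}}

```text
time_s: 15.38
position: [0.3702, 0.3282, 0.3961]
tcp_rot: [[-0.902, 0.234, 0.363], [0.217, 0.972, -0.087], [-0.373, 0.0, -0.928]]
force: [1.0, 0.6, -2.1]
opening: 0.276
grasp_force: 30.0
```

```bash
python3 -c "
from h import *
where();plan([el(.3495,.4057,.085,22)])
c=capture('side');np.save('pics/side10.npy',c,allow_pickle=True)
b=c['image'].astype(int);m=((b[:,:,2]>b[:,:,0]+20)&(b[:,:,2]>b[:,:,1]+12)&(b[:,:,2]>60));m[:,360:]=0
v,u=np.nonzero(m);k=(abs(u-250)<60)&(abs(v-150)<60);print(sorted(zip(v[k].tolist(),u[k].tolist())))
print('elbow,tip,bar',proj(c,[[*(X*(.3495+q)+N*.4057),z] for q,z in((0,.228),(.051,.249),(.021,.244),(.004,.237))]).round(1).tolist())
cv2.imwrite('pics/s10.png',c['image'][:,:,::-1])"
```

```text
t 15.38 elbow along 0.3505 lat 0.4056 z 0.2292 tilt 21.9 yaw -13.6 F [ 1.02  0.59 -2.14] M [0.24 0.58 0.06] open 0.276
[0.183, 0.0, 0.445] [0.0, -0.002, -0.001] |d|mm 144 deg 0.1
[(137, 238), (138, 238), (138, 239), (139, 238), (139, 239), (141, 238), (141, 239), (142, 238), (142, 239), (143, 239)]
elbow,tip,bar [[231.0, 142.9], [244.5, 135.4], [236.4, 138.2], [231.8, 140.8]]
```

Request:
{"api": "step_arm", "payload": {
  "steps": [
    [0.007, 0, 0.017, 0, 0, 0, 1],
    [0.024, 0, 0.06, 0, 0, 0, 1],
    [0.048, 0, 0.12, 0, 0, 0, 1],
    [0.073, 0, 0.18, 0, 0, 0, 1],
    [0.097, 0, 0.24, 0, 0, 0, 1],
    [0.121, 0, 0.3, 0, 0, 0, 1],
    [0.145, 0, 0.36, 0, 0, 0, 1],
    [0.162, 0, 0.402, 0, 0, 0, 1]
  ]
}}

```text
time_s: 16.1
position: [0.3692, 0.3281, 0.264]
tcp_rot: [[-0.903, 0.233, 0.361], [0.216, 0.972, -0.088], [-0.372, -0.002, -0.928]]
force: [-0.0, -0.5, -3.1]
opening: 0.276
grasp_force: 30.0
```

Request:
{"api": "step_arm", "payload": {
  "steps": [
    [0.003, 0, 0.007, 0, 0, 0, 1],
    [0.008, 0, 0.02, 0, 0, 0, 1],
    [0.013, 0, 0.033, 0, 0, 0, 1],
    [0.018, 0, 0.045, 0, 0, 0, 1],
    [0.023, 0, 0.057, 0, 0, 0, 1],
    [0.026, 0, 0.066, 0, 0, 0, 1],
    [0.027, 0, 0.069, 0, 0, 0, 1],
    [0.027, 0, 0.069, 0, 0, 0, 1]
  ]
}}

```text
time_s: 16.77
position: [0.37, 0.3285, 0.2437]
tcp_rot: [[-0.902, 0.233, 0.363], [0.216, 0.972, -0.087], [-0.373, -0.0, -0.928]]
force: [0.6, -0.6, -2.5]
opening: 0.275
grasp_force: 30.0
```

```bash
python3 -c "
from h import *
where()"
```

```text
t 16.77 elbow along 0.3502 lat 0.4058 z 0.0767 tilt 21.9 yaw -13.5 F [ 0.59 -0.57 -2.51] M [0.16 0.6  0.02] open 0.275
```

Request:
{"api": "step_arm", "payload": {
  "steps": [
    [0.003, 0, 0.007, 0, 0, 0, 1],
    [0.006, 0, 0.016, 0, 0, 0, 1],
    [0.01, 0, 0.025, 0, 0, 0, 1],
    [0.014, 0, 0.034, 0, 0, 0, 1],
    [0.018, 0, 0.043, 0, 0, 0, 1],
    [0.021, 0, 0.052, 0, 0, 0, 1],
    [0.024, 0, 0.06, 0, 0, 0, 1],
    [0.024, 0, 0.06, 0, 0, 0, 1]
  ]
}}

```text
time_s: 17.43
position: [0.3698, 0.3284, 0.2237]
tcp_rot: [[-0.903, 0.233, 0.362], [0.216, 0.972, -0.088], [-0.373, -0.001, -0.928]]
force: [-0.5, 0.8, -2.0]
opening: 0.274
grasp_force: 30.0
```

```bash
python3 -c "
from h import *
where()"
```

```text
t 17.43 elbow along 0.3500 lat 0.4056 z 0.0567 tilt 21.9 yaw -13.5 F [-0.47  0.77 -1.97] M [0.15 0.63 0.02] open 0.274
```

Request:
{"api": "step_arm", "payload": {
  "steps": [
    [0.001, 0, 0.003, 0, 0, 0, 1],
    [0.002, 0, 0.006, 0, 0, 0, 1],
    [0.004, 0, 0.009, 0, 0, 0, 1],
    [0.005, 0, 0.012, 0, 0, 0, 1],
    [0.006, 0, 0.015, 0, 0, 0, 1],
    [0.006, 0, 0.015, 0, 0, 0, 1]
  ]
}}

```text
time_s: 17.93
position: [0.3701, 0.3286, 0.2195]
tcp_rot: [[-0.902, 0.233, 0.363], [0.216, 0.972, -0.087], [-0.373, -0.0, -0.928]]
force: [0.8, -0.2, -1.9]
opening: 0.275
grasp_force: 30.0
```

```bash
python3 -c "
from h import *
where()"
```

```text
t 17.93 elbow along 0.3503 lat 0.4059 z 0.0525 tilt 21.9 yaw -13.5 F [ 0.78 -0.21 -1.87] M [0.12 0.61 0.01] open 0.275
```

Request:
{"api": "step_arm", "payload": {
  "steps": [
    [0.001, 0, 0.003, 0, 0, 0, 1],
    [0.002, 0, 0.006, 0, 0, 0, 1],
    [0.004, 0, 0.009, 0, 0, 0, 1],
    [0.005, 0, 0.012, 0, 0, 0, 1],
    [0.006, 0, 0.015, 0, 0, 0, 1],
    [0.006, 0, 0.015, 0, 0, 0, 1],
    [0.006, 0, 0.015, 0, 0, 0, 1]
  ]
}}

```text
time_s: 18.52
position: [0.3701, 0.3286, 0.2147]
tcp_rot: [[-0.902, 0.233, 0.363], [0.216, 0.972, -0.087], [-0.373, -0.0, -0.928]]
force: [0.4, -0.3, -0.2]
opening: 0.275
grasp_force: 30.0
```

```bash
python3 -c "
from h import *
where()"
```

```text
t 18.52 elbow along 0.3504 lat 0.4060 z 0.0478 tilt 21.9 yaw -13.5 F [ 0.43 -0.32 -0.16] M [0.08 0.34 0.01] open 0.275
```

Set down: the moment fell from 0.61 to 0.34. I'll go down 3 mm more, level the hook about the elbow, then withdraw.

Request:
{"api": "step_arm", "payload": {
  "steps": [
    [0.002, 0, 0.005, 0, 0, 0, 1],
    [0.004, 0, 0.009, 0, 0, 0, 1],
    [0.004, 0, 0.009, 0, 0, 0, 1],
    [0.004, 0, 0.009, 0, 0, 0, 1]
  ]
}}

```text
time_s: 18.85
position: [0.3699, 0.3286, 0.2116]
tcp_rot: [[-0.902, 0.233, 0.363], [0.216, 0.972, -0.087], [-0.373, -0.0, -0.928]]
force: [-0.4, -0.2, -1.3]
opening: 0.278
grasp_force: 30.0
```

```bash
python3 -c "
from h import *
where();plan([el(.3504,.406,.045,11),el(.3504,.406,.045,0),el(.27,.406,.045,0)])"
```

```text
t 18.85 elbow along 0.3501 lat 0.4058 z 0.0446 tilt 21.9 yaw -13.5 F [-0.39 -0.22 -1.25] M [0.07 0.34 0.02] open 0.278
[-0.115, 0.0, 0.01] [-0.0, 0.242, 0.0] |d|mm 35 deg 10.9
[-0.114, 0.0, 0.011] [0.0, 0.244, 0.0] |d|mm 35 deg 11.0
[0.268, 0.0, 0.0] [0.0, 0.0, 0.0] |d|mm 80 deg 0.0
```

Request:
{"api": "step_arm", "payload": {
  "steps": [
    [-0.037, 0, 0.001, 0, 0.078, 0, 1],
    [-0.073, 0, 0.0045, 0, 0.156, 0, 1],
    [-0.109, 0, 0.01, 0, 0.233, 0, 1],
    [-0.145, 0, 0.018, 0, 0.311, 0, 1],
    [-0.18, 0, 0.028, 0, 0.389, 0, 1],
    [-0.224, 0, 0.043, 0, 0.487, 0, 1],
    [-0.224, 0, 0.043, 0, 0.487, 0, 1],
    [-0.224, 0, 0.043, 0, 0.487, 0, 1]
  ]
}}

```text
time_s: 19.52
position: [0.4371, 0.3124, 0.2248]
tcp_rot: [[-0.972, 0.236, 0.002], [0.236, 0.972, -0.0], [-0.002, 0.0, -1.0]]
force: [-0.7, -0.5, -0.8]
opening: 0.276
grasp_force: 30.0
```

```bash
python3 -c "
from h import *
where()"
```

```text
t 19.52 elbow along 0.3524 lat 0.4059 z 0.0448 tilt 0.1 yaw -13.6 F [-0.65 -0.46 -0.84] M [ 0.04 -0.06 -0.01] open 0.276
```

Request:
{"api": "step_arm", "payload": {
  "steps": [
    [0.02, 0, 0, 0, 0, 0, 1],
    [0.05, 0, 0, 0, 0, 0, 1],
    [0.085, 0, 0, 0, 0, 0, 1],
    [0.12, 0, 0, 0, 0, 0, 1],
    [0.16, 0, 0, 0, 0, 0, 1],
    [0.2, 0, 0, 0, 0, 0, 1],
    [0.24, 0, 0, 0, 0, 0, 1],
    [0.257, 0, 0, 0, 0, 0, 1]
  ]
}}

```text
time_s: 20.18
position: [0.3575, 0.3312, 0.2249]
tcp_rot: [[-0.973, 0.232, -0.002], [0.232, 0.973, -0.001], [0.002, -0.001, -1.0]]
force: [-0.2, -0.2, -2.5]
opening: 0.273
grasp_force: 30.0
```

Request:
{"api": "step_arm", "payload": {
  "steps": [
    [0, 0, -0.14, 0, 0, 0, 1],
    [0, 0, -0.28, 0, 0, 0, 1],
    [0, 0, -0.42, 0, 0, 0, 1],
    [0, 0, -0.54, 0, 0, 0, 1],
    [0, 0, -0.57, 0, 0, 0, 1],
    [0, 0, -0.57, 0, 0, 0, 1],
    [0, 0, -0.57, 0, 0, 0, 1]
  ]
}}

```text
time_s: 20.77
position: [0.3596, 0.3307, 0.3952]
tcp_rot: [[-0.972, 0.233, -0.001], [0.233, 0.972, -0.0], [0.0, -0.001, -1.0]]
force: [-0.3, 0.0, -1.4]
opening: 0.27
grasp_force: 30.0
```

```bash
python3 -c "
from h import *
where();s,c=wrist('w11');c2=capture('side');cv2.imwrite('pics/s11.png',c2['image'][:,:,::-1]);np.save('pics/s11.npy',c2,allow_pickle=True)
a=cv2.resize(cv2.imread('pics/w11.png')[90:330,120:440],(640,480))
b=cv2.resize(cv2.imread('pics/s11.png')[120:220,190:290],(160*2,160*2))
for n,c in(('w',c),('s',c2)):
  b=c['image'].astype(int);m=((b[:,:,2]>b[:,:,0]+25)&(b[:,:,2]>b[:,:,1]+15)&(b[:,:,2]>70)).astype(np.uint8)
  k,l,st,ce=cv2.connectedComponentsWithStats(m);print(n,[(st[i].tolist(),atz(c,*ce[i],.06)[:2].round(3).tolist()) for i in range(1,k) if st[i,4]>6])
plan([((.49,.14,.41),-13,0),((.53,-.14,.41),-13,0),((.53,-.355,.41),-13,0)])"
```

```text
t 20.77 elbow along 0.2724 lat 0.4054 z 0.2152 tilt -0.0 yaw -13.5 F [-0.34  0.02 -1.4 ] M [0.02 0.07 0.03] open 0.27
w [([45, 0, 4, 4, 7], [0.072, 0.089]), ([0, 18, 46, 38, 520], [0.108, 0.038]), ([46, 23, 9, 6, 21], [0.099, 0.083]), ([46, 29, 5, 5, 11], [0.105, 0.076])]
s [([32, 0, 13, 7, 30], [0.103, 2.187]), ([43, 0, 12, 4, 20], [0.157, 2.169]), ([60, 0, 15, 9, 35], [0.236, 2.067]), ([57, 2, 5, 5, 9], [0.199, 2.101]), ([56, 7, 11, 6, 16], [0.191, 2.028]), ([242, 172, 2, 7, 11], [0.462, 0.306]), ([386, 216, 78, 66, 2364], [0.818, -0.317]), ([415, 266, 13, 13, 26], [0.745, -0.38]), ([451, 338, 34, 31, 119], [0.658, -0.654])]
[-0.572, -0.515, -0.056] [-0.005, -0.005, -0.011] |d|mm 232 deg 0.6
[-0.34, -0.879, 0.0] [0.0, 0.0, 0.0] |d|mm 283 deg 0.0
[-0.161, -0.698, 0.0] [0.0, 0.0, 0.0] |d|mm 215 deg 0.0
```

The loop stands upright at side pixel (242,175), which projects to (0.462, 0.306), right at the board's centre. Returning the rod.

Request:
{"api": "step_arm", "payload": {
  "steps": [
    [-0.1, -0.09, -0.05, 0, 0, 0, 1],
    [-0.2, -0.18, -0.05, 0, 0, 0, 1],
    [-0.3, -0.27, -0.05, 0, 0, 0, 1],
    [-0.4, -0.36, -0.05, 0, 0, 0, 1],
    [-0.5, -0.45, -0.05, 0, 0, 0, 1],
    [-0.57, -0.515, -0.05, 0, 0, 0, 1],
    [-0.57, -0.515, -0.05, 0, 0, 0, 1]
  ]
}}

```text
time_s: 21.45
position: [0.4932, 0.1361, 0.4078]
tcp_rot: [[-0.971, 0.239, -0.003], [0.239, 0.971, -0.003], [0.002, -0.004, -1.0]]
force: [-0.0, 0.6, -2.1]
opening: 0.279
grasp_force: 30.0
```

Request:
{"api": "step_arm", "payload": {
  "steps": [
    [-0.04, -0.11, 0, 0, 0, -0.01, 1],
    [-0.09, -0.23, 0, 0, 0, -0.01, 1],
    [-0.13, -0.35, 0, 0, 0, -0.01, 1],
    [-0.18, -0.47, 0, 0, 0, -0.01, 1],
    [-0.23, -0.59, 0, 0, 0, -0.01, 1],
    [-0.28, -0.71, 0, 0, 0, -0.01, 1],
    [-0.32, -0.82, 0, 0, 0, -0.01, 1],
    [-0.34, -0.88, 0, 0, 0, -0.01, 1]
  ]
}}

```text
time_s: 22.12
position: [0.5279, -0.1428, 0.4081]
tcp_rot: [[-0.974, 0.228, -0.004], [0.228, 0.974, 0.001], [0.004, -0.0, -1.0]]
force: [0.3, -0.1, -1.3]
opening: 0.279
grasp_force: 30.0
```

Request:
{"api": "step_arm", "payload": {
  "steps": [
    [-0.03, -0.1, 0, 0, 0, 0, 1],
    [-0.06, -0.22, 0, 0, 0, 0, 1],
    [-0.09, -0.34, 0, 0, 0, 0, 1],
    [-0.12, -0.46, 0, 0, 0, 0, 1],
    [-0.14, -0.57, 0, 0, 0, 0, 1],
    [-0.16, -0.66, 0, 0, 0, 0, 1],
    [-0.16, -0.7, 0, 0, 0, 0, 1],
    [-0.16, -0.7, 0, 0, 0, 0, 1]
  ]
}}

```text
time_s: 22.78
position: [0.5265, -0.3569, 0.4077]
tcp_rot: [[-0.973, 0.229, -0.004], [0.229, 0.973, 0.003], [0.005, 0.002, -1.0]]
force: [0.4, 0.6, -1.6]
opening: 0.271
grasp_force: 30.0
```

```bash
python3 -c "
from h import *
where()
s,c=wrist('w12')
for n in('w5','w6','w12'):
  b=load(n)['image'].astype(int)[150:250,230:330];m=(b[:,:,0]>b[:,:,2]+60)&(b[:,:,0]>1.8*b[:,:,1])
  ks=[(r+150,np.nonzero(m[r])[0].min()+230,np.nonzero(m[r])[0].max()+230,m[r].sum()) for r in range(0,100,8) if m[r].sum()>5];print(n,[tuple(map(int,k)) for k in ks])
r=np.array([np.cos(np.radians(-13)),np.sin(np.radians(-13))]);h=np.array([.4514,-.3349]);
s=read_state();plan([((*(h+r*.08),.3),-13.05,0),((*(h+r*.08),.228),-13.05,0)],s)
a=cv2.resize(cv2.imread('pics/w12.png')[60:330,160:440],None,fx=2,fy=2,interpolation=cv2.INTER_CUBIC);cv2.imwrite('pics/w12c.png',a)"
```

```text
t 22.78 elbow along 0.5945 lat -0.2238 z 0.2277 tilt -0.3 yaw -13.2 F [ 0.41  0.63 -1.59] M [0.1  0.02 0.05] open 0.271
w5 [(222, 257, 296, 40), (230, 255, 298, 44), (238, 254, 299, 46), (246, 252, 301, 50)]
w6 [(222, 257, 296, 40), (230, 256, 298, 43), (238, 254, 299, 46), (246, 252, 301, 50)]
w12 [(222, 257, 296, 40), (230, 230, 298, 45), (238, 230, 299, 52), (246, 230, 301, 53)]
[-0.008, 0.007, 0.361] [0.004, -0.005, -0.002] |d|mm 108 deg 0.3
[0.0, 0.0, 0.24] [0.0, 0.0, 0.0] |d|mm 72 deg 0.0
```

The handle's pixels match the earlier views (257–296 at row 222), so there was no slip. I'll descend in front of the fork and come in along its -x.

Request:
{"api": "step_arm", "payload": {
  "steps": [
    [-0.008, 0.007, 0.08, 0, 0, 0, 1],
    [-0.008, 0.007, 0.18, 0, 0, 0, 1],
    [-0.008, 0.007, 0.29, 0, 0, 0, 1],
    [-0.008, 0.007, 0.4, 0, 0, 0, 1],
    [-0.008, 0.007, 0.5, 0, 0, 0, 1],
    [-0.008, 0.007, 0.57, 0, 0, 0, 1],
    [-0.008, 0.007, 0.6, 0, 0, 0, 1],
    [-0.008, 0.007, 0.6, 0, 0, 0, 1]
  ]
}}

```text
time_s: 23.5
position: [0.5295, -0.3502, 0.2282]
tcp_rot: [[-0.975, 0.224, -0.005], [0.224, 0.975, 0.005], [0.006, 0.004, -1.0]]
force: [-0.8, 0.1, -1.4]
opening: 0.268
grasp_force: 30.0
```

Request:
{"api": "step_arm", "payload": {
  "steps": [
    [0, 0, 0, 0, 0, 0, 1],
    [0, 0, 0, 0, 0, 0, 1],
    [0, 0, 0, 0, 0, 0, 1]
  ]
}}

```text
time_s: 23.75
position: [0.5314, -0.354, 0.2331]
tcp_rot: [[-0.974, 0.225, 0.003], [0.225, 0.974, -0.003], [-0.004, -0.002, -1.0]]
force: [0.3, 0.8, -1.4]
opening: 0.277
grasp_force: 30.0
```

```bash
python3 -c "
from h import *
where();print(read_state()['position'])
plan([((.4514,-.3345,.226),-13.05,0),((.4514,-.3345,.21),-13.05,0)])"
```

```text
t 23.75 elbow along 0.6000 lat -0.2205 z 0.0531 tilt 0.2 yaw -13.0 F [ 0.34  0.78 -1.38] M [-0.02  0.01 -0.01] open 0.277
[ 0.53144291 -0.35400099  0.23308923]
[0.275, 0.003, 0.023] [-0.003, 0.005, 0.001] |d|mm 83 deg 0.2
[0.0, 0.0, 0.053] [0.0, 0.0, 0.0] |d|mm 16 deg 0.0
```

Request:
{"api": "step_arm", "payload": {
  "steps": [
    [0.02, 0.003, 0.01, 0, 0, 0, 1],
    [0.06, 0.003, 0.02, 0, 0, 0, 1],
    [0.1, 0.003, 0.02, 0, 0, 0, 1],
    [0.145, 0.003, 0.02, 0, 0, 0, 1],
    [0.19, 0.003, 0.02, 0, 0, 0, 1],
    [0.23, 0.003, 0.02, 0, 0, 0, 1],
    [0.26, 0.003, 0.02, 0, 0, 0, 1],
    [0.272, 0.003, 0.02, 0, 0, 0, 1]
  ]
}}

```text
time_s: 24.42
position: [0.4497, -0.3338, 0.2255]
tcp_rot: [[-0.974, 0.226, -0.0], [0.226, 0.974, 0.0], [0.0, 0.0, -1.0]]
force: [-0.4, 0.9, -1.8]
opening: 0.276
grasp_force: 30.0
```

Request:
{"api": "step_arm", "payload": {
  "steps": [
    [0, 0, 0, 0, 0, 0, 1],
    [0, 0, 0, 0, 0, 0, 1],
    [0, 0, 0, 0, 0, 0, 1],
    [0, 0, 0, 0, 0, 0, 1]
  ]
}}

```text
time_s: 24.75
position: [0.4517, -0.3346, 0.2249]
tcp_rot: [[-0.974, 0.225, 0.001], [0.225, 0.974, -0.001], [-0.001, -0.0, -1.0]]
force: [0.7, 0.5, -1.0]
opening: 0.276
grasp_force: 30.0
```

```bash
python3 -c "
from h import *
where();print(read_state()['position'])
plan([((.4514,-.3345,.21),-13.05,0)])"
```

```text
t 24.75 elbow along 0.5175 lat -0.2200 z 0.0449 tilt 0.0 yaw -13.0 F [ 0.68  0.55 -1.02] M [ 0.02  0.02 -0.02] open 0.276
[ 0.45173452 -0.33464119  0.22494796]
[0.001, 0.0, 0.05] [-0.001, 0.001, 0.001] |d|mm 15 deg 0.1
```

Request:
{"api": "step_arm", "payload": {
  "steps": [
    [0, 0, 0.01, 0, 0, 0, 1],
    [0, 0, 0.02, 0, 0, 0, 1],
    [0, 0, 0.03, 0, 0, 0, 1],
    [0, 0, 0.04, 0, 0, 0, 1],
    [0, 0, 0.048, 0, 0, 0, 1],
    [0, 0, 0.048, 0, 0, 0, 1],
    [0, 0, 0.048, 0, 0, 0, 1]
  ]
}}

```text
time_s: 25.33
position: [0.4511, -0.3343, 0.2103]
tcp_rot: [[-0.974, 0.226, -0.0], [0.226, 0.974, 0.0], [0.0, 0.0, -1.0]]
force: [0.8, 0.0, -1.1]
opening: 0.277
grasp_force: 30.0
```

```bash
python3 -c "
from h import *
where();print(read_state()['position'])
s,c=wrist('w13');c2=capture('side');cv2.imwrite('pics/s13.png',c2['image'][:,:,::-1]);a=cv2.imread('pics/w13.png')[90:330,140:420]
b=cv2.imread('pics/s13.png');r=cv2.resize(b[250:330,290:390],(300,240),interpolation=cv2.INTER_CUBIC);q=cv2.resize(b[145:215,205:285],(274,240),interpolation=cv2.INTER_CUBIC)
cv2.imwrite('pics/m13.png',np.hstack([a[:,40:240],r,q]))"
```

```text
t 25.33 elbow along 0.5166 lat -0.2197 z 0.0303 tilt -0.0 yaw -13.0 F [ 0.79  0.04 -1.12] M [0.06 0.04 0.05] open 0.277
[ 0.45106265 -0.33427792  0.21026357]
```

View pics/m13.png

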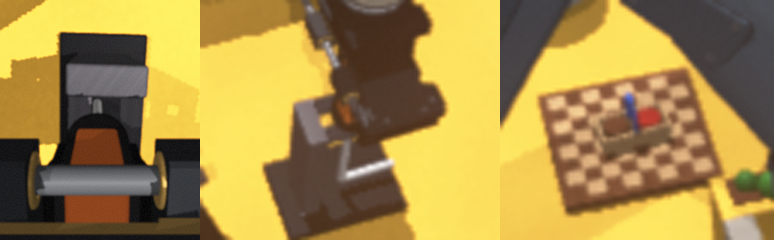

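The left panel shows the shank in the slot with the disc at (97,125) over the prongs. The middle panel shows the foot level at (370,170). The right panel shows the caddy upright at mid-board (632,130). Releasing and retreating upward.

Request:
{"api": "step_arm", "payload": {
  "steps": [
    [0, 0, 0, 0, 0, 0, 0],
    [0, 0, 0, 0, 0, 0, -0.5],
    [0, 0, 0, 0, 0, 0, -1],
    [0, 0, 0, 0, 0, 0, -1],
    [0, 0, 0, 0, 0, 0, -1],
    [0, 0, 0, 0, 0, 0, -1],
    [0, 0, 0, 0, 0, 0, -1],
    [0, 0, 0, 0, 0, 0, -1]
  ]
}}

```text
time_s: 26.1
position: [0.4511, -0.3343, 0.2105]
tcp_rot: [[-0.974, 0.226, 0.0], [0.226, 0.974, -0.0], [-0.0, -0.0, -1.0]]
force: [1.0, -0.7, -0.4]
opening: 0.795
grasp_force: 0.0
```

Request:
{"api": "step_arm", "payload": {
  "steps": [
    [0, 0, 0, 0, 0, 0, -1],
    [0, 0, 0, 0, 0, 0, -1],
    [0, 0, 0, 0, 0, 0, -1],
    [0, 0, 0, 0, 0, 0, -1],
    [0, 0, 0, 0, 0, 0, -1],
    [0, 0, 0, 0, 0, 0, -1]
  ]
}}

```text
time_s: 26.6
position: [0.4511, -0.3343, 0.2104]
tcp_rot: [[-0.974, 0.226, -0.0], [0.226, 0.974, 0.0], [0.0, 0.0, -1.0]]
force: [-0.4, 0.5, 0.3]
opening: 0.996
grasp_force: 0.0
```

Request:
{"api": "step_arm", "payload": {
  "steps": [
    [0, 0, -0.04, 0, 0, 0, -1],
    [0, 0, -0.1, 0, 0, 0, -1],
    [0, 0, -0.18, 0, 0, 0, -1],
    [0, 0, -0.27, 0, 0, 0, -1],
    [0, 0, -0.36, 0, 0, 0, -1],
    [0, 0, -0.45, 0, 0, 0, -1],
    [0, 0, -0.53, 0, 0, 0, -1],
    [0, 0, -0.56, 0, 0, 0, -1]
  ]
}}

```text
time_s: 27.27
position: [0.4521, -0.3353, 0.3825]
tcp_rot: [[-0.974, 0.225, 0.005], [0.225, 0.974, -0.005], [-0.006, -0.004, -1.0]]
force: [0.6, -0.1, 0.4]
opening: 1.001
grasp_force: 0.0
```

Request:
{"api": "step_arm", "payload": {
  "steps": [
    [0, 0, 0, 0, 0, 0, -1],
    [0, 0, 0, 0, 0, 0, -1],
    [0, 0, 0, 0, 0, 0, -1],
    [0, 0, 0, 0, 0, 0, -1],
    [0, 0, 0, 0, 0, 0, -1],
    [0, 0, 0, 0, 0, 0, -1]
  ]
}}

```text
time_s: 27.77
position: [0.4508, -0.334, 0.3772]
tcp_rot: [[-0.974, 0.226, -0.002], [0.226, 0.974, 0.002], [0.002, 0.001, -1.0]]
force: [0.4, -0.6, -0.6]
opening: 1.004
grasp_force: 0.0
```

```bash
python3 -c "
from h import *
where();s,c=wrist('w14');cv2.imwrite('pics/d.png',c['image'])
b0=load('side0')['image'].astype(int);b1=capture('side')['image'].astype(int)
for n,b in(('before',b0),('after',b1)):
  q=b[255:330,300:380];m=(q[:,:,0]>q[:,:,2]+90)&(q[:,:,0]>2*q[:,:,1]);v,u=np.nonzero(m);print(n,'handle px',m.sum(),u.mean()+300,v.mean()+255,v.min()+255,v.max()+255)"
```

```text
t 27.77 elbow along 0.5160 lat -0.2193 z 0.1972 tilt -0.1 yaw -13.0 F [ 0.45 -0.59 -0.62] M [-0.04  0.02 -0.04] open 1.004<string>:6: RuntimeWarning: Mean of empty slice.
  ret = ret.dtype.type(ret / rcount)
Traceback (most recent call last):
ValueError: zero-size array to reduction operation minimum which has no identity
```

```bash
python3 -c "
from h import *
def om(q):h=cv2.cvtColor(q.astype(np.uint8),cv2.COLOR_RGB2HSV);return (h[:,:,0]<13)&(h[:,:,1]>150)&(h[:,:,2]>90)
for n,b in(('before',load('side0')['image']),('after',capture('side')['image'])):
  m=om(b[255:330,300:380]);v,u=np.nonzero(m);print(n,m.sum(),u.mean()+300 if len(u) else '',v.mean()+255 if len(v) else '')
c=load('w14');m=om(c['image'][100:235,200:360]);v,u=np.nonzero(m);print('wrist handle rows',v.min()+100,v.max()+100,'cols',u.min()+200,u.max()+200)
r=np.array([.974,-.226]);y=np.array([.226,.974]);p=np.array([.4511,-.334])
print(proj(c,[[*(p+r*a+y*b),z] for z in(.161,.241) for a,b in((-.012,-.012),(-.012,.012))]).round(0).tolist())"
```

```text
before 26 342.7692307692308 276.96153846153845
after 156 341.4935897435897 280.8974358974359
wrist handle rows 177 216 cols 262 291
[[266.0, 177.0], [287.0, 177.0], [263.0, 190.0], [290.0, 191.0]]
```

The handle hangs upright where expected (rows from 177, columns 262–291 against a predicted 263–290), and the arm is clear. Handing in.

```bash
python3 -c "
from rig import *
print(hand_in())"
```

```text
the job is handed in; nothing more can be done
None
```

The caddy stands upright near the middle of the draughts board, the rod hangs back in its stand's fork, and the job is handed in at about 28 s; the call returned no verdict.

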